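# Unbar the tool keep and draw the rolling pin out

### The arm

A 7-joint arm with a two-finger parallel gripper is mounted at the origin on the work surface. World frame = base frame: x ahead of the robot, y to its left, z up, the work surface at z = 0. Lengths are in m, angles in rad, forces in N, time in s.
With the tool pointing down it reaches from about 0.4 to 0.85 m from the base axis. Payload 10.4 kg.
Tool frame: the origin (TCP) lies between the finger pads; the fingertips stand 19 mm ahead of it and the grasp point (between the pads) is the TCP; x points along the fingers, y is the direction in which the jaws open and shut, and the axes are right-handed (so a half turn about x gives the same grasp; the last joint's range is limited). The gripper opens to 87 mm and grips with 3 to 60 N. Pads are 19 mm wide; open, the fingers measure 117 mm over their backs; the gripper's body (75 mm by 190 mm) begins 51 mm behind the grasp point.
Start: joints at [1.319, 0.332, -0.065, 1.46, 0.022, 1.35, -0.088], TCP at [0.142, -0.609, 0.221] pointing down, gripper open.
Joint ranges: [-2.6, 2.6], [-0.5, 2.12], [-1.47, 1.34], [0.16, 2.42], [-1.27, 4.41], [0.06, 2.06], [-2.6, 2.6]. Speed limits (rad/s): [2.22, 2.22, 2.79, 2.79, 3.14, 3.14, 3.14].

### API

Orientations are given as a unit quaternion [x, y, z, w].
In Python, from bench import r gives the robot as it stands.
- The arm moves only by the tool drive_tool, never from a script. Its argument "motion" is a list of rows, each a list of 4 numbers: the shift along the tool's x, y, z in cm, then the turn about the tool's x in units of 5 degrees (1.0 is 5 degrees). In form: [[tx, ty, tz, twist], ...]. A call has 1 to 20 rows; each row is the pose to reach, as a shift and turn from the pose commanded when the call began, along the tool's axes at that moment; what a row does not reach only later rows make up. A row lasts 1/12 s, in which the tool goes at most 41.7 mm and 7.16 degrees, less where a joint would pass 70% of its speed; a pose out of reach is approached as far as the arm can. A call with a gripper value outside its range is refused whole. "grip" is the closure in counts, from 0 (fully open) to 255 (shut), set as the call begins (left out, the last holds). The fingers move at their own pace and stop on an object; "force" is the grip in N (left out, the last holds). Time passes only in rows, so rows that repeat a pose let the fingers close. It gives the time, the measured TCP pose, the force and the opening at its end, in the units of the state.
- r.read_state(): the state, without advancing time (a new reading comes with each control period).
- r.camera(name): name is "scene" or "top"; returns the picture (384x512x3 uint8, red, green, blue); there is no depth.
- r.calibration(name): a dict with "fx", "fy", "cx", "cy" (pixels), "xyz" and "orientation" of the camera in the world. Camera axes: x right, y up, looking along -z (the intrinsics and any distortion apply to the point x, -y, -z); pixel columns grow to the right and rows downward; lengths in m; the calibration is good to about 2 mm. A picture is of the moment at which its call begins. calibration takes no time and is no camera call.
- r.close_job(): hands the job in, once; it reports no verdict.
The state is a dict: "time": time; "joint_positions": joint angles; "joint_vel": joint speeds; "joint_torque": joint torques, N m; "ee_pos": TCP position; "eef_rot": TCP orientation; "ft_force": force on the tool from outside, world axes, zero at the start; "torque": the same for the moment, N m; "width": finger opening in m.
Only numpy, scipy, OpenCV 4.12 (cv2) and the standard library are available. Lean on these libraries where they do the work, as an engineer would, in place of code of your own. Each camera call takes 0.05 s, during which the arm holds its last target.

### The job

Pick up the T-handled key, fit its square socket fully down on the square spindle of the tool keep's swing bar, and turn it counter-clockwise (seen from above) until the bar has swung clear of the opening and comes to its stop; leave the key on the spindle. The rolling pin inside is longer than the opening, so grip it through the opening, tilt it and draw it out slantwise, then finish while still holding it in the gripper, still, the whole pin at least 4 cm above the top of the keep and touching nothing else. Leave everything else on the bench where it is.

Things in the scene. Friction and masses are not known exactly. Their poses are not given: they have to be found in the camera images.
- keep: Tool keep: fixed steel box 330 (x) x 170 (y) x 66 mm high; origin at the centre of its underside, on the bench. 3 mm deck with one opening: x -35 to +135, y -65 to +65 mm; closed elsewhere. Inner floor 4 mm above the bench, walls 4 mm. Two saddles at x = -80 and +100 (12 mm along x), 12 mm above the bench, cheeks to 22 mm at |y| 13 to 28. x runs roughly to the robot's right, y away from it.
- bar (a joint): Swing bar on the keep: dark steel, 150 x 24 mm, 1 to 9 mm above the deck, pivoted at the keep's x = -95 mm, y = 0. 0: it points along the keep's +x, over the opening; grows counter-clockwise seen from above, towards the keep's +y; stop at 1.45 rad. Stays where it is left (about 0.12 N m of friction). Starts at 0 to 0.25.
- spindle_foot (a point): Foot of the square spindle, on the bar's pivot axis, 76 mm above the bench, on top of a round hub (40 mm across) on which the fitted key rests. The spindle is 16 mm square, its last 5 mm stepped in, and stands 26 mm up from this point. z up; x along the bar (sides of the square along x and y); it turns with the bar.
- key_grip (a point): Grip of the loose aluminium T key (68 mm high, 0.12 kg, upright on the bench): cross-bar 64 (x) x 14 (y) x 34 mm high, on a 34 mm square block 34 mm high with an 18 mm square bore from below, sides along x and y. The point is on the bore's axis, 55 mm above the foot, 13 mm below the top. z up. It fits the spindle at any quarter turn, with 0.13 rad of play.
- key_foot (a point): Mouth of the key's square bore, at the centre of its underside; axes as key_grip. It comes to spindle_foot when the key is fully down.
- pin_center (a point): Centre of the rolling pin: a plain light wooden cylinder, 230 mm long, 24 mm thick, about 0.085 kg, lying level in the keep with its axis 24 mm above the bench. x along the pin towards its nose (the keep's +x).
- pin_nose (a point): Centre of the pin's end face under the opening (115 mm along the pin's x); about 15 mm short of the opening's far edge.
- pin_tail (a point): Centre of the pin's other end face, hidden about 75 mm under the closed deck.
- pin: The same rolling pin; origin on its underside, 12 mm below pin_center.
- key: The same key; origin at key_foot.
- cutter: Round pastry cutter, a thin steel ring 60 mm across and 30 mm high, on the bench. Bystander. Origin at the centre of its underside.
- cup: Steel measuring mug, 76 mm across, 80 mm high. Bystander. Origin at the centre of its underside.
- jar: Glass jar with a steel cap, 64 mm across, 90 mm high. Bystander. Origin at the centre of its underside.
- spoon: Spoon lying to the left of the keep. Bystander. Origin on its underside.
- scraper: Dough scraper, 120 mm wide steel blade with a dark wooden back, lying to the left. Bystander. Origin on its underside.

How it is judged:
On the way, in this order (a step that is already met when the one before it is completed fails the run):
1. the key sits fully down on the spindle, before the bar is turned (horizontal distance between key_foot and spindle_foot below 0.004 m and z of key_foot in the frame of spindle_foot below 0.004 m and angle between key_foot's own z axis and vertical below 0.15 rad and (angle between the x axis of key_foot and the x axis of spindle_foot, either way round below 0.2 rad or angle between the x axis of key_foot and the y axis of spindle_foot, either way round below 0.2 rad) and value of joint bar below 0.6 rad), for 0.1 s.
2. the bar is swung clear with the key on the spindle (horizontal distance between key_foot and spindle_foot below 0.004 m and z of key_foot in the frame of spindle_foot below 0.004 m and angle between key_foot's own z axis and vertical below 0.15 rad and (angle between the x axis of key_foot and the x axis of spindle_foot, either way round below 0.2 rad or angle between the x axis of key_foot and the y axis of spindle_foot, either way round below 0.2 rad) and value of joint bar above 1.2 rad), for 0.2 s.
At the end, for the whole second after the job is handed in: Pin held still (under 40 mm/s) in the fingers (over 1 N), centres of both end faces over 110 mm above the bench, touching neither keep nor key; bar beyond 1.2 rad; key still down on the spindle (5 mm sideways, 6 mm in height) (height (world z) of each of pin_nose, pin_tail above 0.11 m and contact force between the fingers and pin above 1 N and contact force between each of keep, key and pin below 0.1 N and linear speed of pin below 0.04 m/s and value of joint bar above 1.2 rad and horizontal distance between key_foot and spindle_foot below 0.005 m and z of key_foot in the frame of spindle_foot below 0.006 m); the arm keeps its last pose, push and grip.
It fails at once if a bystander is shifted by more than 30 mm (distance of any of cutter, cup, jar, spoon, scraper from where it was at the start of the episode above 0.03 m).
It also fails if it takes over 62 s, if anything falls off the work surface, if the arm or the gripper's body presses on something with over 40 N, if the wrist force passes 120 N, or if a joint passes its speed limit or range.

## Working session

There is one attempt and no reset: what is moved stays moved. The work goes in short steps, Python scripts to look and compute and a tool call to move; the robot and the scene stay as the last step left them, time stands still between calls to the robot, and variables do not carry over. Pictures are saved under pics/ and viewed, and the job is handed in when it is done.

Besides the shell and the picture viewer there is one more tool, called after ">>>" by a JSON object that holds its "api" and its "payload". drive_tool: Moves the arm, as the interface text tells. Its arguments: {"type":"object","properties":{"motion":{"type":"array","items":{"type":"array","items":{"type":"number"}}},"grip":{"type":"number"},"force":{"type":"number"}},"required":["motion"]}

```bash
ls; mkdir -p pics; python3 - <<'E'
from bench import r
import cv2
print(r.read_state())
for n in ("scene","top"):
    im=r.camera(n); cv2.imwrite(f"pics/{n}0.png",im[:,:,::-1]); print(n,r.calibration(n))
E
```

```text
pics
{'time': 0.0, 'joint_positions': array([ 1.31938295,  0.33288156, -0.06468368,  1.46095473,  0.0216259 ,
        1.34992057, -0.08849269]), 'joint_vel': array([ 1.58992000e-04, -9.26046897e-04, -1.91431791e-03, -7.66440341e-04,
        9.07001880e-05, -8.75139486e-04, -5.11583199e-04]), 'joint_torque': array([ 1.28849742e-04, -6.23247600e+01,  2.50343385e-02, -3.89910328e+01,
       -6.12809812e-02,  3.97015933e-02,  2.00773552e-04]), 'ee_pos': array([ 0.14164716, -0.60832371,  0.22054147]), 'eef_rot': array([-0.70238904, -0.0812384 ,  0.70257747, -0.08021756]), 'ft_force': array([ 0.83779506, -0.33182861, -0.14274473]), 'torque': array([-0.0051735 ,  0.04451522, -0.02154502]), 'width': 0.08675923536566642}
scene {'fx': 465.03140537209697, 'fy': 465.03140537209697, 'cx': 251.8596119193977, 'cy': 197.8801821891996, 'xyz': array([ 1.00643038, -0.77356402,  1.17217935]), 'orientation': array([0.33612161, 0.08020695, 0.2233452 , 0.91143076])}
top {'fx': 381.73202423874505, 'fy': 381.73202423874505, 'cx': 257.21300013906205, 'cy': 194.88235592785838, 'xyz': array([0.44614878, 0.06038508, 1.10368582]), 'orientation': array([-0.02854929,  0.0504991 ,  0.70973003, -0.70208123])}
```

View pics/scene0.png

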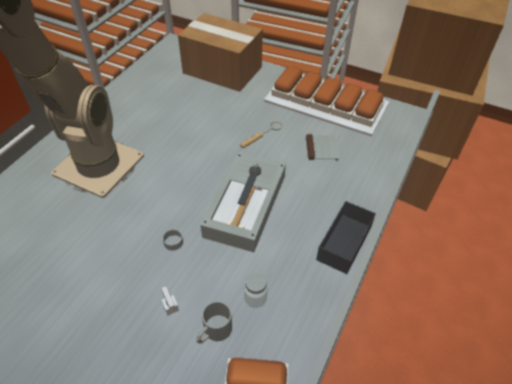

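View pics/top0.png

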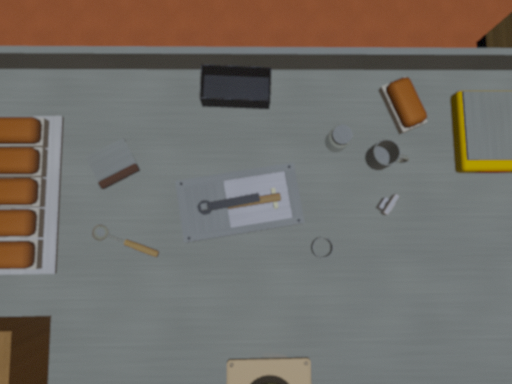

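```bash
python3 - <<'E'
import cv2
a=cv2.imread("pics/top0.png");b=cv2.imread("pics/scene0.png")
def c(im,x0,y0,w,h,s,n): cv2.imwrite("pics/"+n,cv2.resize(im[y0:y0+h,x0:x0+w],None,fx=s,fy=s,interpolation=cv2.INTER_CUBIC))
c(a,170,155,140,95,5.7,"t_keep.png");c(a,365,180,50,45,12,"t_key.png")
c(b,190,145,110,110,5.4,"s_keep.png");c(b,145,275,50,45,12,"s_key.png")
E
```

```text
(no output)
```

View pics/t_keep.png

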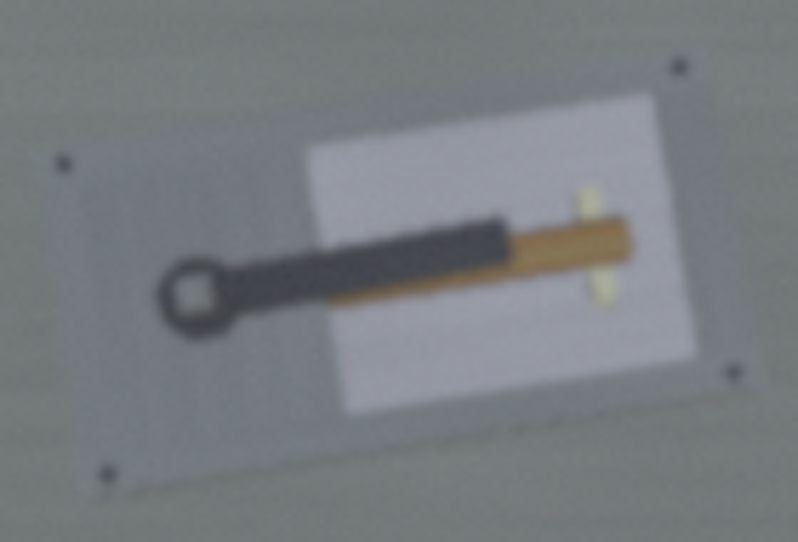

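View pics/t_key.png

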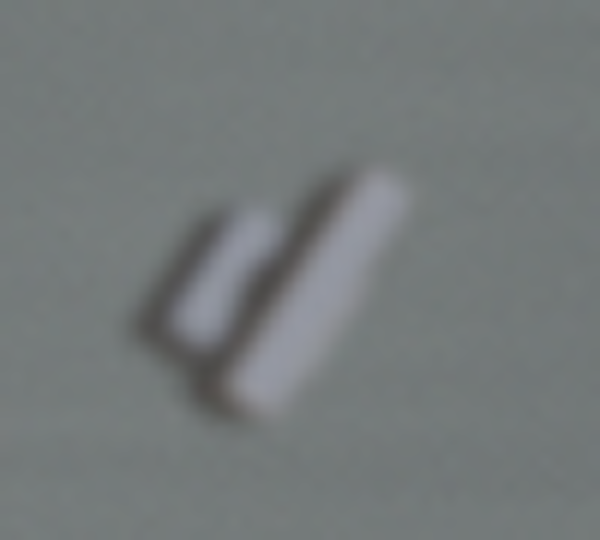

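View pics/s_keep.png

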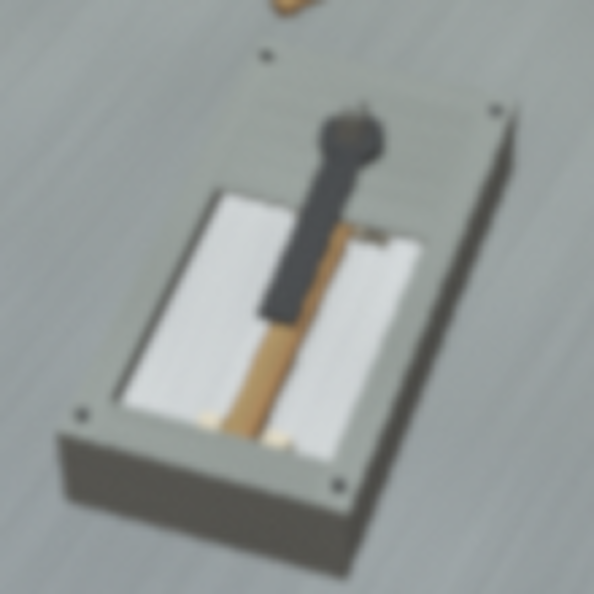

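View pics/s_key.png

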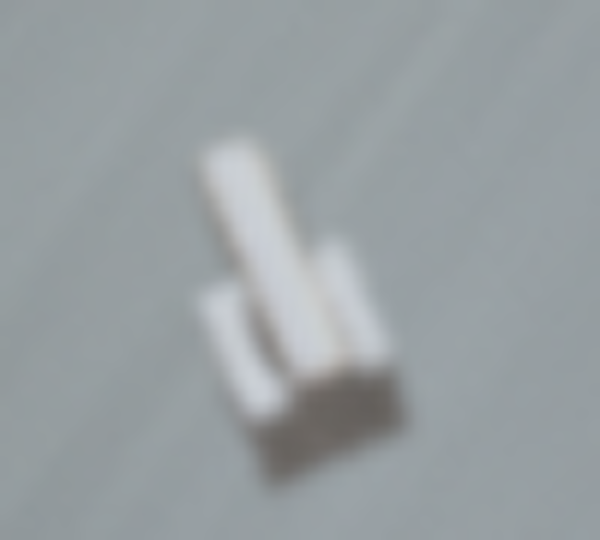

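```bash
cat > h.py <<'E'
import numpy as np, cv2
from scipy.spatial.transform import Rotation as R
from bench import r
C={n:r.calibration(n) for n in("scene","top")}
def ray(n,u,v):
    c=C[n]; d=R.from_quat(c["orientation"]).apply([(u-c["cx"])/c["fx"],-(v-c["cy"])/c["fy"],-1]); return np.array(c["xyz"]),d
def onz(n,u,v,z):
    o,d=ray(n,u,v); return o+d*(z-o[2])/d[2]
def proj(n,p):
    c=C[n]; q=R.from_quat(c["orientation"]).inv().apply(np.atleast_2d(p)-c["xyz"])
    return np.c_[c["cx"]+c["fx"]*q[:,0]/-q[:,2], c["cy"]-c["fy"]*q[:,1]/-q[:,2]]
def tri(a,b):
    (o1,d1),(o2,d2)=ray("top",*a),ray("scene",*b)
    d1=d1/np.linalg.norm(d1);d2=d2/np.linalg.norm(d2)
    s=np.linalg.lstsq(np.c_[d1,-d2],o2-o1,rcond=None)[0]
    p,q=o1+s[0]*d1,o2+s[1]*d2
    return (p+q)/2,np.linalg.norm(p-q)
def uc(x0,y0,s,p): return np.array([x0+(p[0]+.5)/s-.5,y0+(p[1]+.5)/s-.5])
def crop(im,x0,y0,w,h,s,n): cv2.imwrite("pics/"+n,cv2.resize(im[y0:y0+h,x0:x0+w,::-1],None,fx=s,fy=s,interpolation=cv2.INTER_CUBIC))
E
python3 - <<'E'
from h import *
np.set_printoptions(precision=4,suppress=True)
T=lambda p:uc(170,155,5.7,p); S=lambda p:uc(190,145,5.4,p)
tk=[(63,163),(679,67),(733,372),(108,474)]; sk=[(266,56),(82,414),(339,486),(496,110)]
# match: top left-upper = far-left(keep -x,+y) 
# scene: camera at -y far side x=1.0 ; find best matches by error
P=[]
for a in tk:
    c=[(tri(T(a),S(b)),b) for b in sk]; 
    for (p,e),b in c:
        if e<0.02: print(a,b,p,e)
T2=lambda p:uc(365,180,12,p); S2=lambda p:uc(145,275,12,p)
print("key",tri(T2((319,290)),S2((275,260))))
for a,b in [((365,165),None),((410,195),None),((275,415),None),((228,385),None)]: print(onz("top",*T2(a),.068))
for a in [(203,155),(258,140),(345,365),(295,380)]: print(onz("scene",*S2(a),.068))
print("spindle",tri(T((196,295)),S((357,106))), onz("top",*T((196,295)),.102),onz("top",*T((199,298)),.076),onz("scene",*S((351,138)),.076))
E
```

```text
(63, 163) (496, 110) [0.5968 0.2361 0.0677] 0.0011528623059619306
(679, 67) (266, 56) [ 0.5882 -0.0297  0.3403] 0.003492334586473075
(679, 67) (339, 486) [ 0.6417 -0.0604  0.0662] 0.0013339912836521641
(733, 372) (82, 414) [ 0.4934 -0.0831  0.067 ] 0.0008198623688446482
(108, 474) (266, 56) [0.4485 0.2136 0.0663] 0.00043704065554413523
(108, 474) (339, 486) [ 0.4536  0.2991 -0.4949] 0.009838764162166051
key (array([ 0.535 , -0.342 ,  0.0654]), np.float64(0.0005916036885042763))
[ 0.5633 -0.3534  0.068 ]
[ 0.5562 -0.3635  0.068 ]
[ 0.5059 -0.3295  0.068 ]
[ 0.5129 -0.319   0.068 ]
[ 0.5074 -0.3286  0.068 ]
[ 0.5161 -0.3198  0.068 ]
[ 0.5642 -0.357   0.068 ]
[ 0.5566 -0.365   0.068 ]
spindle (array([0.5319, 0.1703, 0.0993]), np.float64(0.00513909925721383)) [0.5296 0.1685 0.102 ] [0.5303 0.1699 0.076 ] [0.5328 0.1668 0.076 ]
```

```bash
python3 - <<'E'
from h import *
np.set_printoptions(precision=4,suppress=True)
print("cup",onz("top",383,153,.08),"jar",onz("top",340,137,.09),"cutter",onz("top",321,247,.03))
s=r.read_state(); M=R.from_quat(s["eef_rot"]).as_matrix(); print(M)
P=np.array([[.5968,.2361],[.6417,-.0604],[.4934,-.0831],[.4485,.2136]]);print(P.mean(0))
T=lambda p:uc(170,155,5.7,p)
a=onz("top",*T((199,298)),.075);b=onz("top",*T((504,240)),.075);d=b-a;print(d,np.degrees(np.arctan2(d[1],d[0])), np.degrees(np.arctan2(-.2966,.0449)))
E
```

```text
cup [ 0.6742 -0.3212  0.08  ] jar [ 0.7173 -0.2007  0.09  ] cutter [ 0.418  -0.1508  0.03  ]
[[-0.0003  0.2268 -0.9739]
 [ 0.0012 -0.9739 -0.2268]
 [-1.     -0.0013  0.    ]]
[0.5451 0.0766]
[ 0.0262 -0.1445  0.    ] -79.71594921091224 -81.39179111679056
```

>>> {"api": "drive_tool", "payload": {"motion": [[0,-3,-7.7,2],[0,-6,-15.5,4],[1,-9,-23,5.5],[2,-12,-31,7],[4,-14.5,-38,8.5],[6,-17,-44.36,9.74],[6,-17,-44.36,9.74],[6,-17,-44.36,9.74],[6,-17,-44.36,9.74],[6,-17,-44.36,9.74],[6,-17,-44.36,9.74],[6,-17,-44.36,9.74],[6,-17,-44.36,9.74],[6,-17,-44.36,9.74]], "grip": 110, "force": 30}}

```text
time: 1.27
ee_pos: [0.537, -0.3394, 0.16]
eef_rot: [-0.673, 0.214, 0.674, 0.215]
ft_force: [-0.5, -0.5, -0.1]
width: 0.0495
```

```bash
cat >> h.py <<'E'
np.set_printoptions(precision=4,suppress=True)
def st():
    s=r.read_state(); M=R.from_quat(s["eef_rot"]).as_matrix()
    print("t",round(s["time"],2),"p",s["ee_pos"],"yawy",np.degrees(np.arctan2(M[1,1],M[0,1])).round(2),"tilt",np.degrees(np.arccos(-M[2,0])).round(2),"F",s["ft_force"],"w",round(s["width"],4),"q",s["joint_positions"]);return s,M
def go(p,yaw):
    "tool-frame shift in cm and twist units to world p, tool-y yaw in deg"
    s,M=st(); d=M.T@(np.array(p)-s["ee_pos"])*100
    y=np.degrees(np.arctan2(M[1,1],M[0,1])); t=-((yaw-y+180)%360-180)/5
    print("cmd",d.round(2),round(t,2))
E
python3 - <<'E'
from h import *
go([.535,-.342,.058],-125.6)
im=r.camera("top");crop(im,340,150,110,100,6,"t1.png")
im=r.camera("scene");crop(im,110,190,120,140,4,"s1.png")
E
```

```text
t 1.27 p [ 0.537  -0.3394  0.16  ] yawy -125.3 tilt 0.14 F [-0.4566 -0.5072 -0.1432] w 0.0495 q [ 0.6609  0.4031 -0.2194  1.501   0.0886  1.2492 -1.7565]
cmd [10.2   0.34 -0.01] 0.06
```

View pics/t1.png

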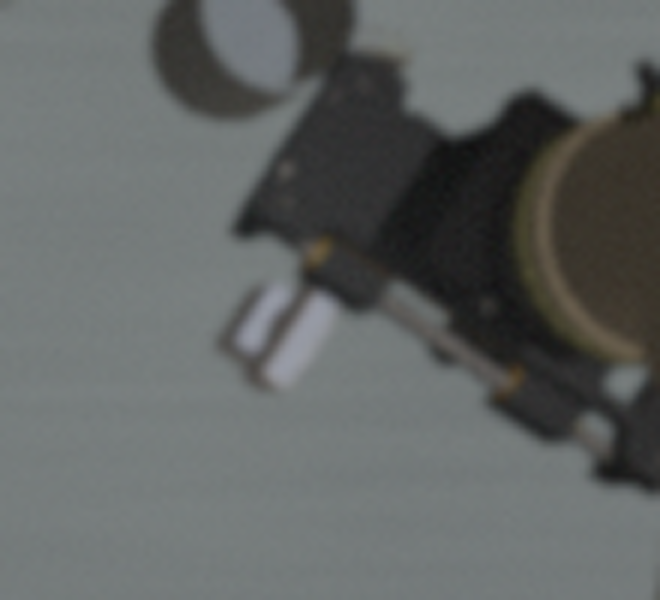

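View pics/s1.png

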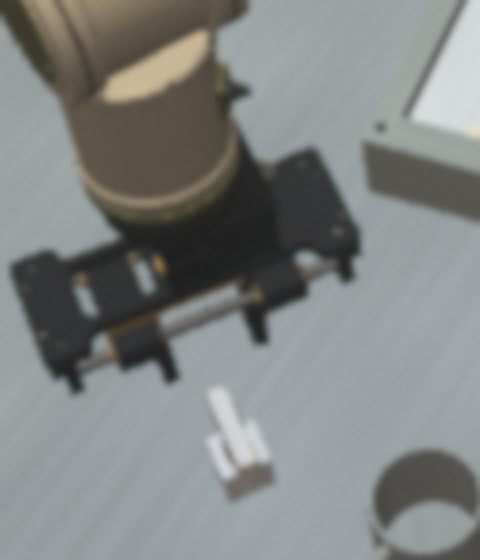

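>>> {"api": "drive_tool", "payload": {"motion": [[3,0.34,0,0.06],[6,0.34,0,0.06],[8,0.34,0,0.06],[9,0.34,0,0.06],[9.6,0.34,0,0.06],[10.1,0.34,0,0.06],[10.1,0.34,0,0.06],[10.1,0.34,0,0.06]]}}

```text
time: 2.03
ee_pos: [0.5337, -0.3459, 0.0615]
eef_rot: [0.673, -0.218, -0.672, -0.218]
ft_force: [0.7, 0.2, 0.1]
width: 0.0495
```

>>> {"api": "drive_tool", "payload": {"motion": [[0,0,0,0],[0,0,0,0],[0,0,0,0],[0,0,0,0],[0,0,0,0],[0,0,0,0],[0,0,0,0],[0,0,0,0]], "grip": 255, "force": 40}}

```text
time: 2.7
ee_pos: [0.5333, -0.3453, 0.0604]
eef_rot: [0.673, -0.218, -0.673, -0.218]
ft_force: [-0.5, -0.4, 0.3]
width: 0.0134
```

```bash
python3 - <<'E'
from h import *
im=r.camera("top");crop(im,340,150,110,100,6,"t2.png")
im=r.camera("scene");crop(im,110,220,100,110,5,"s2.png")
st()
E
```

```text
t 2.8 p [ 0.5334 -0.3453  0.0604] yawy -125.89 tilt 0.01 F [0.0387 0.8855 0.5358] w 0.0133 q [ 0.6634  0.4926 -0.2087  1.5964  0.1122  1.0642 -1.7729]
```

View pics/s2.png

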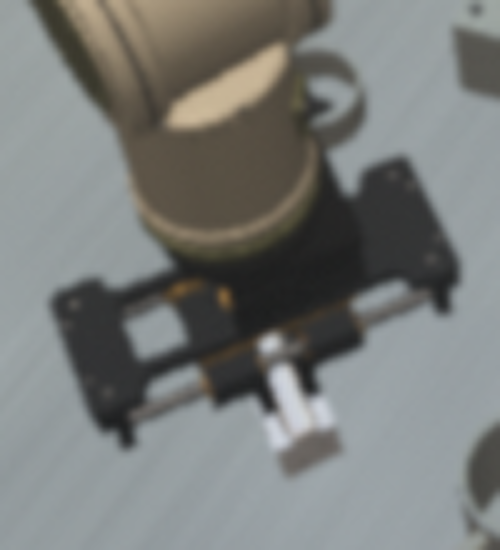

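>>> {"api": "drive_tool", "payload": {"motion": [[-2,0,0,0],[-5,0,0,0],[-8,0,0,0],[-11,0,0,0],[-13,0,0,0],[-13,0,0,0],[-13,0,0,0]]}}

```text
time: 3.38
ee_pos: [0.5337, -0.3456, 0.1913]
eef_rot: [0.673, -0.218, -0.672, -0.218]
ft_force: [-0.6, -0.2, -2.9]
width: 0.0136
```

```bash
python3 - <<'E'
from h import *
go([.5305,.170,.20],-79.7)
E
```

```text
t 3.38 p [ 0.5337 -0.3456  0.1913] yawy -125.9 tilt 0.12 F [-0.5976 -0.2324 -2.9131] w 0.0136 q [ 0.668   0.38   -0.2157  1.4652  0.0827  1.3033 -1.7518]
cmd [ -0.94 -41.58  30.49] -9.24
```

>>> {"api": "drive_tool", "payload": {"motion": [[-0.3,-3,2.2,-0.5],[-0.6,-6,4.4,-1.3],[-0.9,-9,6.6,-2],[-0.9,-12,8.8,-2.7],[-0.9,-15,11,-3.4],[-0.9,-18,13.2,-4],[-0.9,-21,15.4,-4.7],[-0.9,-24,17.6,-5.4],[-0.9,-27,19.8,-6],[-0.9,-30,22,-6.7],[-0.9,-33,24.2,-7.4],[-0.9,-36,26.4,-8],[-0.9,-39,28.6,-8.7],[-0.9,-41,30,-9.24],[-0.9,-41.58,30.49,-9.24],[-0.9,-41.58,30.49,-9.24],[-0.9,-41.58,30.49,-9.24]]}}

```text
time: 4.8
ee_pos: [0.5297, 0.1692, 0.1981]
eef_rot: [-0.704, -0.063, 0.705, -0.063]
ft_force: [0.5, -0.7, -0.6]
width: 0.0131
```

```bash
python3 - <<'E'
from h import *
im=r.camera("top");crop(im,150,130,160,130,5,"t3.png")
im=r.camera("scene");crop(im,190,60,150,130,5,"s3.png")
st()
E
```

```text
t 4.9 p [0.5302 0.168  0.1986] yawy -79.87 tilt 0.09 F [ 0.1672  0.6582 -1.0222] w 0.0133 q [ 0.1504  0.2549 -0.6284  1.65    0.1557  1.2886 -1.9004]
```

View pics/t3.png

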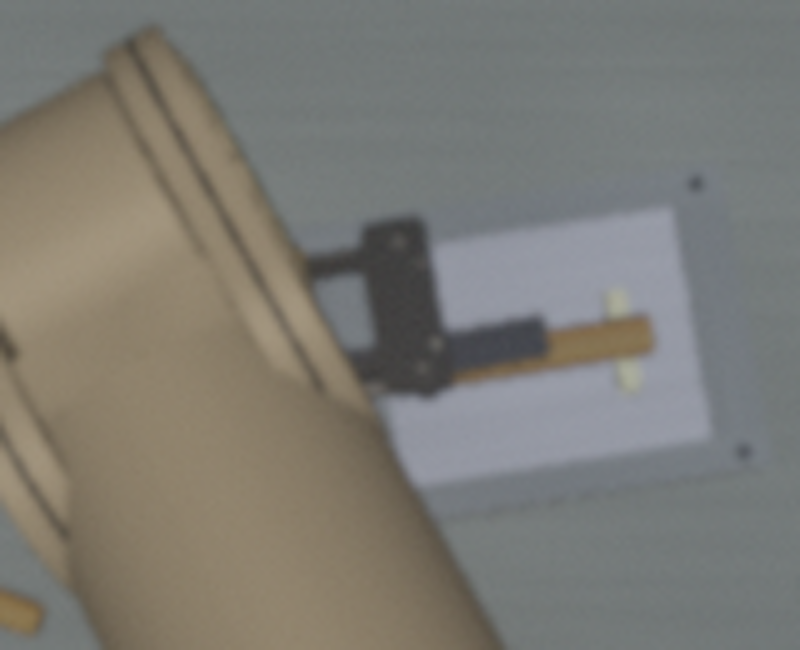

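View pics/s3.png

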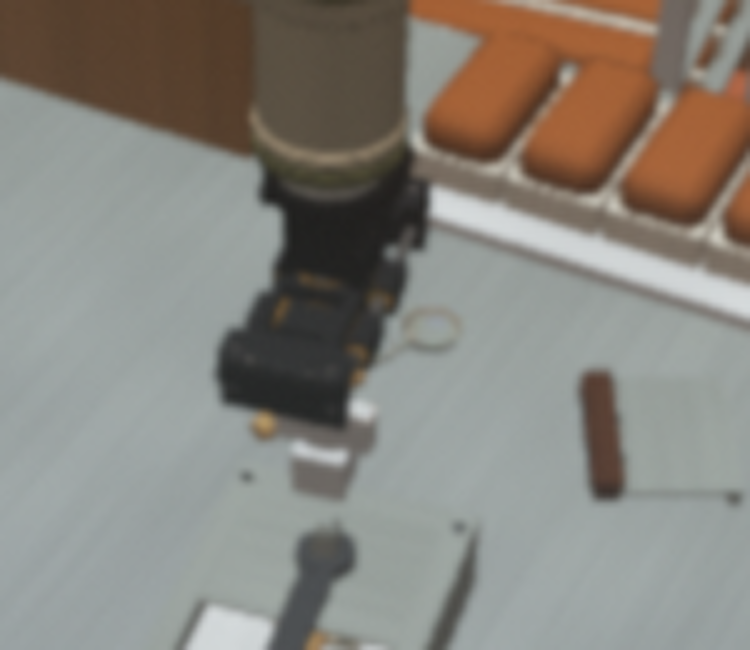

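```bash
cat >> h.py <<'E'
def box(c,yaw,hx,hy,z0,z1):
    a=np.radians(yaw);e=np.array([np.cos(a),np.sin(a)]);f=np.array([-e[1],e[0]])
    return np.array([[*(np.array(c[:2])+i*hx*e+j*hy*f),z] for z in(z0,z1) for i,j in((1,1),(1,-1),(-1,-1),(-1,1))])
def wire(big,n,P,x0,y0,s,col):
    q=(proj(n,P)-[x0,y0]+.5)*s-.5; q=np.round(q*8).astype(int)
    for k in range(4):
        for a,b in((k,(k+1)%4),(4+k,4+(k+1)%4),(k,k+4)): cv2.line(big,tuple(map(int,q[a])),tuple(map(int,q[b])),col,1,cv2.LINE_AA,3)
def ring(big,n,c,rad,z,x0,y0,s,col):
    t=np.linspace(0,2*np.pi,40);P=np.c_[c[0]+rad*np.cos(t),c[1]+rad*np.sin(t),0*t+z]
    q=(proj(n,P)-[x0,y0]+.5)*s-.5; cv2.polylines(big,[np.round(q*8).astype(int)],True,col,1,cv2.LINE_AA,3)
E
cat > ov.py <<'E'
from h import *
def ov(raw,n,x0,y0,w,h,s,out,sp=None,key=None,keep=None):
    big=cv2.resize(raw[y0:y0+h,x0:x0+w],None,fx=s,fy=s,interpolation=cv2.INTER_CUBIC)
    if sp is not None:
        ring(big,n,sp,.02,.076,x0,y0,s,(0,255,255)); wire(big,n,box(sp,sp[2],.008,.008,.076,.102),x0,y0,s,(0,255,0))
    if key is not None:
        wire(big,n,box(key,key[3],.017,.017,key[2],key[2]+.034),x0,y0,s,(0,0,255));wire(big,n,box(key,key[3],.032,.007,key[2]+.034,key[2]+.068),x0,y0,s,(255,0,255))
    if keep is not None: wire(big,n,box(keep,keep[2],.165,.085,0,.066),x0,y0,s,(255,255,0)); wire(big,n,box(keep,keep[2],.15,.075,.066,.066),x0,y0,s,(255,0,0))
    cv2.imwrite("pics/"+out,big)
E
python3 - <<'E'
from ov import *
a=cv2.imread("pics/s3.png"); a=cv2.resize(a,(150,130),interpolation=cv2.INTER_AREA)
raw=np.zeros((384,512,3),np.uint8); raw[60:190,190:340]=a
ov(raw,"scene",225,120,55,60,10,"o_s3.png",sp=(.5307,.1703,-79.7),key=(.5302,.168,.1382,10.1))
s0=cv2.imread("pics/scene0.png");t0=cv2.imread("pics/top0.png")
ov(s0,"scene",190,145,110,110,5.4,"o_s0.png",sp=(.5307,.1703,-79.7),keep=(.5451,.0766,-81.4))
ov(t0,"top",170,155,140,95,5.7,"o_t0.png",sp=(.5307,.1703,-79.7),keep=(.5451,.0766,-81.4))
ov(t0,"top",365,180,50,45,12,"o_tk.png",key=(.535,-.342,0,-35.6))
ov(s0,"scene",145,275,50,45,12,"o_sk.png",key=(.535,-.342,0,-35.6))
E
```

```text
(no output)
```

View pics/o_s3.png

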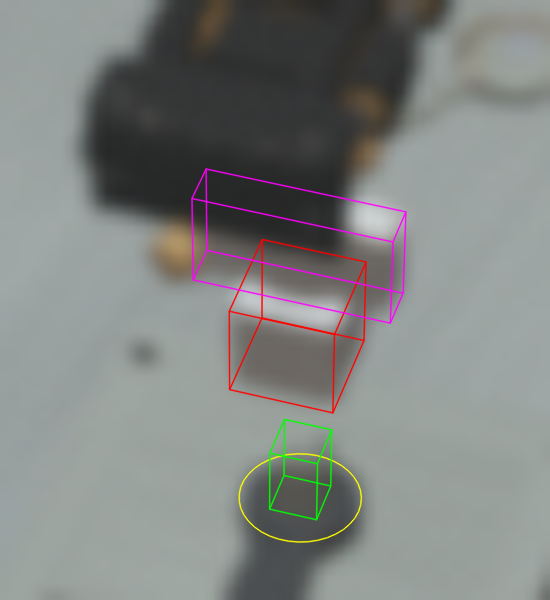

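View pics/o_s0.png

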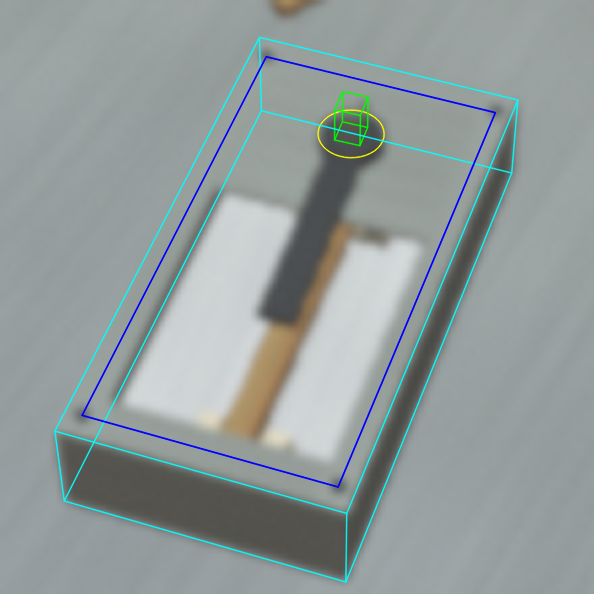

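View pics/o_t0.png

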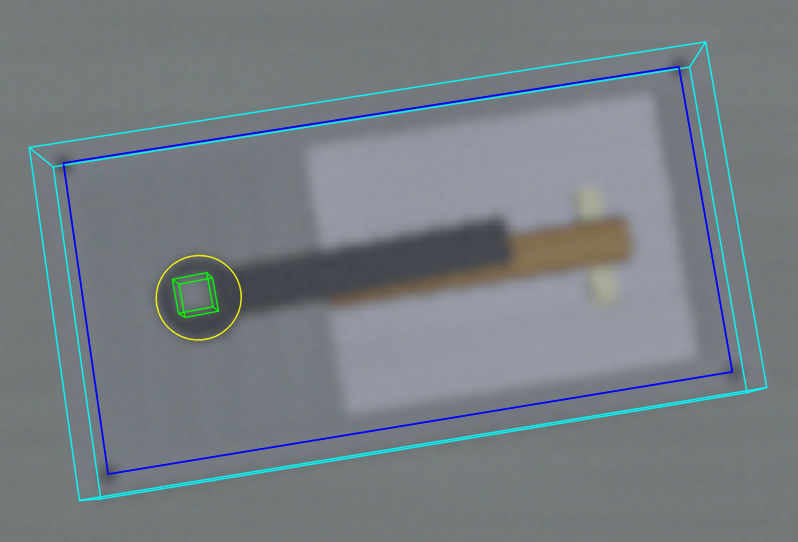

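View pics/o_tk.png

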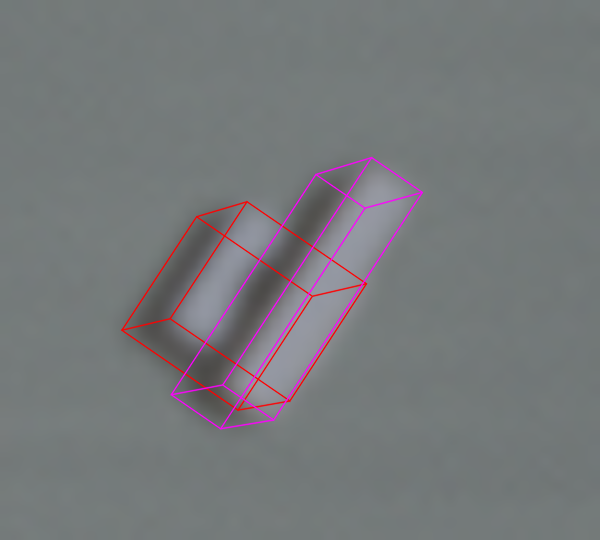

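View pics/o_sk.png

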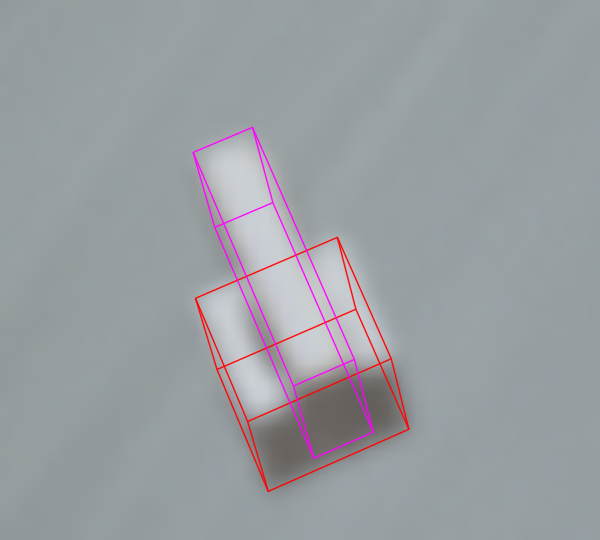

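```bash
cat >> h.py <<'E'
def avg(n=6):
    L=[];W=[];F=[]
    for i in range(n):
        r.camera("top"); s=r.read_state(); L.append(s["ee_pos"]);F.append(s["ft_force"])
        M=R.from_quat(s["eef_rot"]).as_matrix();W.append(np.degrees(np.arctan2(M[1,1],M[0,1])))
    print("avg",np.mean(L,0),np.std(L,0),"yaw",np.mean(W).round(2),"F",np.mean(F,0),"t",s["time"]); return np.mean(L,0),np.mean(W),M
def goa(p,yaw,n=6):
    q,y,M=avg(n); print("cmd",(M.T@(np.array(p)-q)*100).round(2),round(-((yaw-y+180)%360-180)/5,2))
E
python3 - <<'E'
from h import *
goa([.5302,.170,.158],-79.7)
E
```

```text
avg [0.5303 0.1689 0.1992] [0.0001 0.0005 0.0002] yaw -79.82 F [-0.1149  0.1122 -0.6416] t 5.2
cmd [ 4.12 -0.11 -0.01] -0.02
```

>>> {"api": "drive_tool", "payload": {"motion": [[1,-0.1,0,0],[2,-0.1,0,0],[3,-0.1,0,0],[3.4,-0.1,0,0],[3.7,-0.1,0,0],[3.9,-0.1,0,0],[4.1,-0.1,0,0],[4.1,-0.1,0,0],[4.1,-0.1,0,0]]}}

```text
time: 5.95
ee_pos: [0.5303, 0.1715, 0.1593]
eef_rot: [0.705, 0.064, -0.704, 0.064]
ft_force: [-1.3, -0.4, 5.3]
width: 0.0132
```

```bash
python3 - <<'E'
from h import *
avg(4)
raw=np.ascontiguousarray(r.camera("scene")[:,:,::-1]); cv2.imwrite("pics/s4raw.png",raw)
from ov import ov
ov(raw,"scene",225,120,55,60,10,"s4.png",sp=(.5305,.1702,-79.7))
E
```

```text
avg [0.5303 0.1715 0.1593] [0. 0. 0.] yaw -79.69 F [-1.6149 -0.4164  5.7466] t 6.15
```

View pics/s4.png

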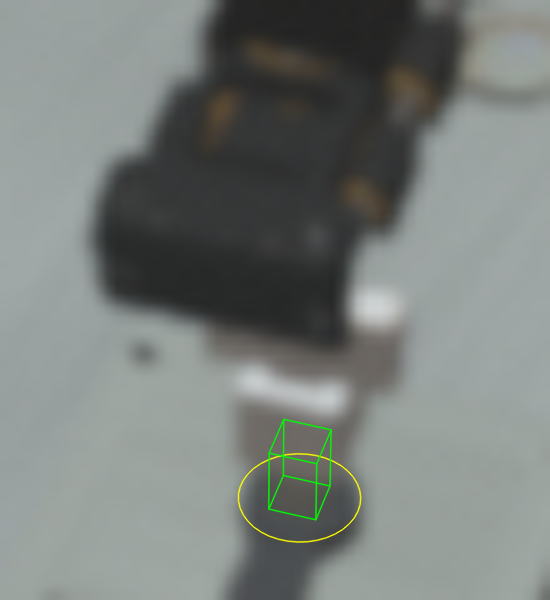

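```bash
python3 - <<'E'
from ov import *
raw=cv2.imread("pics/s4raw.png")
ov(raw,"scene",225,120,55,60,10,"o_s4.png",key=(.5303,.1715,.099,10.3))
E
```

```text
(no output)
```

View pics/o_s4.png

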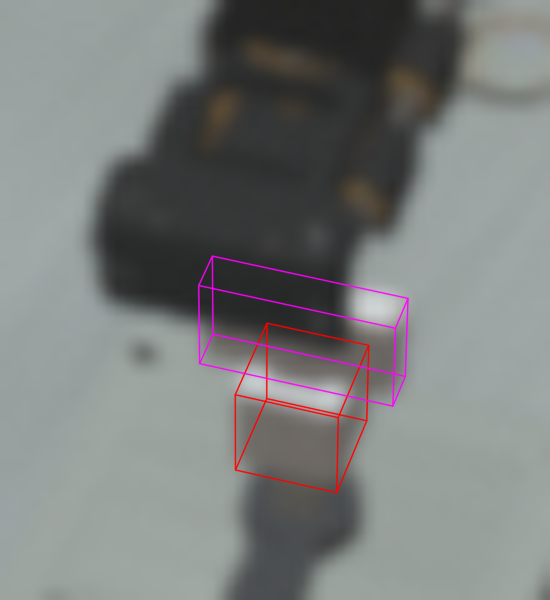

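>>> {"api": "drive_tool", "payload": {"motion": [[-0.1,0,0,0],[-0.1,0.07,0,0],[-0.1,0.15,0,0],[-0.1,0.15,0,0],[0,0.15,0,0],[0.1,0.15,0,0],[0.2,0.15,0,0],[0.2,0.15,0,0],[0.2,0.15,0,0]]}}

```text
time: 6.95
ee_pos: [0.5306, 0.1698, 0.1568]
eef_rot: [0.705, 0.063, -0.704, 0.063]
ft_force: [0.0, -0.2, 6.1]
width: 0.0131
```

```bash
python3 - <<'E'
from h import *
avg(3)
E
```

```text
avg [0.5306 0.1698 0.1568] [0. 0. 0.] yaw -79.7 F [-0.4084  0.5786  5.0059] t 7.1
```

>>> {"api": "drive_tool", "payload": {"motion": [[0.1,0,0,0],[0.1,0.05,0,0],[0.1,0.08,0,0],[0.1,0.06,0.06,0],[0.1,0,0.08,0],[0.1,-0.06,0.06,0],[0.1,-0.08,0,0],[0.1,-0.06,-0.06,0],[0.1,0,-0.08,0],[0.1,0.06,-0.06,0],[0.1,0.08,0,0],[0.1,0,0,0]], "grip": 255, "force": 60}}

```text
time: 8.1
ee_pos: [0.5309, 0.1702, 0.1566]
eef_rot: [0.705, 0.064, -0.703, 0.063]
ft_force: [-0.6, -0.1, 9.9]
width: 0.013
```

```bash
python3 - <<'E'
from h import *
avg(2)
E
```

```text
avg [0.5309 0.1702 0.1566] [0. 0. 0.] yaw -79.69 F [-1.4284  0.1141 10.3217] t 8.2
```

```bash
python3 - <<'E'
from ov import *
raw=np.ascontiguousarray(r.camera("scene")[:,:,::-1]); cv2.imwrite("pics/s5raw.png",raw)
ov(raw,"scene",238,140,36,36,16,"s5.png")
ov(raw,"scene",238,140,36,36,16,"o_s5.png",key=(.5309,.1702,.0966,10.3),sp=(.5305,.170,-79.7))
P=np.array([.5309,.1702,.10]);
for d in np.eye(3)*.001: print(proj("scene",P+d)-proj("scene",P))
E
```

```text
[[0.2754 0.1028]]
[[ 0.1417 -0.1958]]
[[ 0.0026 -0.2181]]
```

View pics/s5.png

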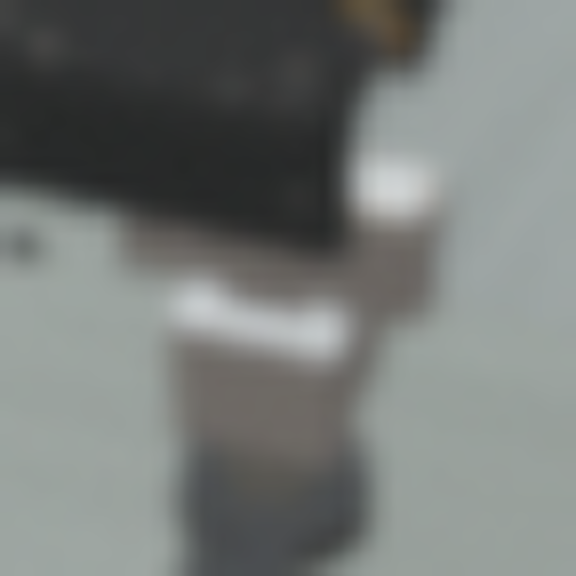

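View pics/o_s5.png

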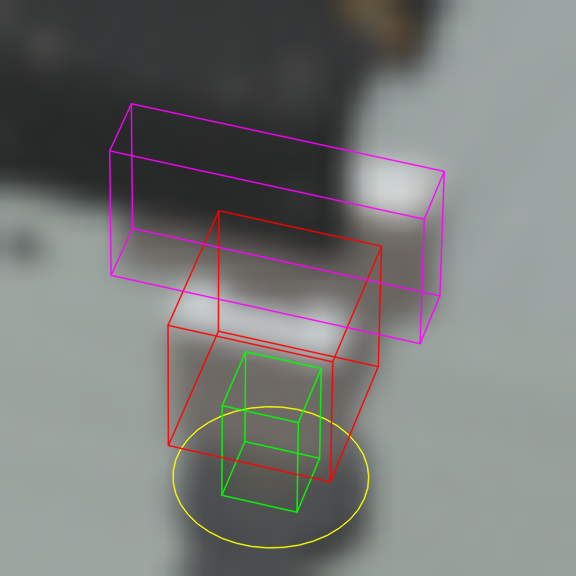

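>>> {"api": "drive_tool", "payload": {"motion": [[-0.08,0,0,0],[-0.08,0.06,0,0],[-0.08,0.12,0,0],[-0.08,0.12,0.06,0],[-0.08,0.1,0.1,0],[-0.08,0.05,0.12,0],[-0.08,0,0.12,0],[-0.08,-0.06,0.12,0],[-0.08,-0.1,0.1,0],[-0.08,-0.12,0.05,0]]}}

```text
time: 9.08
ee_pos: [0.5302, 0.1705, 0.1567]
eef_rot: [0.705, 0.063, -0.704, 0.064]
ft_force: [-0.3, -0.8, 6.5]
width: 0.013
```

>>> {"api": "drive_tool", "payload": {"motion": [[0,0.0,-0.05,0],[0,0.0,-0.1,0],[0,0.02,-0.15,0],[0,0.06,-0.15,0],[0,0.12,-0.16,0],[0,0.18,-0.16,0],[0,0.23,-0.15,0]]}}

```text
time: 9.67
ee_pos: [0.5315, 0.1694, 0.1568]
eef_rot: [0.705, 0.064, -0.704, 0.063]
ft_force: [-2.0, 0.7, 7.7]
width: 0.0126
```

```bash
python3 - <<'E'
from h import *
goa([.5306,.170,.1545],-79.5,2)
E
```

```text
avg [0.5315 0.1694 0.1568] [0. 0. 0.] yaw -79.68 F [-1.7812  1.1637  7.5945] t 9.7667
cmd [ 0.23 -0.07  0.08] -0.04
```

>>> {"api": "drive_tool", "payload": {"motion": [[0,-0.07,0.1,0],[0,-0.07,0.1,0.4],[0,-0.07,0.1,0.8],[0,-0.07,0.1,0.4],[0,-0.07,0.1,0],[0,-0.07,0.1,-0.4],[0,-0.07,0.1,-0.8],[0,-0.07,0.1,-0.4],[0,-0.07,0.1,0]]}}

```text
time: 10.52
ee_pos: [0.5307, 0.1695, 0.1567]
eef_rot: [0.705, 0.063, -0.704, 0.063]
ft_force: [-0.2, -0.2, 6.6]
width: 0.0129
```

```bash
python3 - <<'E'
from h import *
s,M=st(); print(s["torque"])
E
```

```text
t 10.52 p [0.5307 0.1695 0.1567] yawy -79.77 tilt 0.08 F [-0.2468 -0.1597  6.6088] w 0.0129 q [ 0.1423  0.29   -0.6245  1.7025  0.1804  1.2057 -1.9191]
[ 0.0288 -0.0285  0.0297]
```

```bash
python3 - <<'E'
from h import *
L=[];F=[]
for i in range(6):
    r.camera("top"); s=r.read_state(); L.append(s["torque"]);F.append(s["ft_force"])
print(np.mean(L,0),np.std(L,0),np.mean(F,0),np.std(F,0))
E
```

```text
[ 0.0135 -0.0284  0.0078] [0.0277 0.0186 0.0281] [-0.2782  0.1119  6.3384] [0.2374 0.6291 0.4644]
```

>>> {"api": "drive_tool", "payload": {"motion": [[0,0,-0.1,0],[0,-0.05,-0.15,0],[0,-0.1,-0.15,0],[0,-0.15,-0.15,0],[0,-0.2,-0.15,0],[0,-0.2,-0.2,0],[0,-0.1,-0.22,0],[0,0,-0.22,0]]}}

```text
time: 11.48
ee_pos: [0.5324, 0.1697, 0.1566]
eef_rot: [-0.704, -0.063, 0.704, -0.064]
ft_force: [-3.4, 1.0, 8.8]
width: 0.013
```

```bash
cat >> h.py <<'E'
def tq(n=5):
    L=[];F=[];P=[]
    for i in range(n):
        r.camera("top"); s=r.read_state(); L.append(s["torque"]);F.append(s["ft_force"]);P.append(s["ee_pos"])
    print("P",np.mean(P,0),"T",np.mean(L,0),"F",np.mean(F,0),"t",s["time"])
E
python3 -c "
from h import *
tq()"
```

```text
P [0.5323 0.1698 0.1566] T [-0.125   0.791  -0.0211] F [-2.9021 -0.1605  8.1114] t 11.7333
```

>>> {"api": "drive_tool", "payload": {"motion": [[-0.08,0,0,0],[-0.12,0,0,0],[-0.12,0,0,0]]}}

```text
time: 11.98
ee_pos: [0.5321, 0.1696, 0.157]
eef_rot: [-0.704, -0.063, 0.704, -0.064]
ft_force: [-0.5, 0.5, 1.1]
width: 0.0128
```

```bash
python3 -c "
from h import *
tq(4)"
```

```text
P [0.5322 0.1696 0.157 ] T [-0.0938  0.2707  0.0129] F [-0.9109 -0.2759  0.5342] t 12.1833
```

>>> {"api": "drive_tool", "payload": {"motion": [[0,0,-0.05,0],[0,0,-0.1,0],[0,0,-0.15,0],[0,0,-0.15,0]]}}

```text
time: 12.52
ee_pos: [0.5338, 0.17, 0.1571]
eef_rot: [-0.704, -0.064, 0.704, -0.064]
ft_force: [-0.9, 0.2, -1.0]
width: 0.0133
```

```bash
python3 -c "
from h import *
tq(4)"
```

```text
P [0.5338 0.17   0.1572] T [-0.0557  0.1398  0.0098] F [-0.0359 -0.3743 -1.5413] t 12.7167
```

>>> {"api": "drive_tool", "payload": {"motion": [[0,0,-0.05,0],[0,0,-0.1,0],[0,0,-0.15,0],[0,0,-0.2,0],[0,0,-0.2,0]]}}

```text
time: 13.13
ee_pos: [0.5353, 0.1703, 0.157]
eef_rot: [-0.704, -0.063, 0.705, -0.064]
ft_force: [-4.2, -0.7, -1.9]
width: 0.0129
```

```bash
python3 -c "
from h import *
tq(4)"
```

```text
P [0.5354 0.1704 0.1571] T [-0.2032  1.1322  0.0429] F [-3.9734 -0.6015 -2.1764] t 13.3333
```

>>> {"api": "drive_tool", "payload": {"motion": [[0,0,0.2,0],[0,0,0.4,0],[0,0,0.6,0],[0,0,0.7,0],[0,0,0.7,0]]}}

```text
time: 13.75
ee_pos: [0.5291, 0.1692, 0.1577]
eef_rot: [0.705, 0.064, -0.704, 0.064]
ft_force: [-0.0, 1.1, -1.2]
width: 0.013
```

```bash
python3 -c "
from h import *
tq(3)"
```

```text
P [0.5292 0.1692 0.1576] T [ 0.0166  0.0307 -0.0089] F [ 0.3059 -0.0409 -0.9723] t 13.9
```

>>> {"api": "drive_tool", "payload": {"motion": [[0,0,0.15,0],[0,0,0.3,0],[0,0,0.4,0],[0,0,0.4,0]]}}

```text
time: 14.23
ee_pos: [0.526, 0.1686, 0.1576]
eef_rot: [0.705, 0.064, -0.703, 0.063]
ft_force: [5.8, 1.3, -5.7]
width: 0.0127
```

```bash
python3 -c "
from h import *
tq(3)"
```

```text
P [0.5261 0.1686 0.1576] T [ 0.3961 -1.738  -0.0085] F [ 5.9671  1.3213 -4.594 ] t 14.3833
```

>>> {"api": "drive_tool", "payload": {"motion": [[0,0,-0.3,0],[0,0,-0.51,0],[0,0.2,-0.51,0],[0,0.4,-0.51,0],[0,0.5,-0.51,0],[0,0.5,-0.51,0]]}}

```text
time: 14.88
ee_pos: [0.5305, 0.1645, 0.1571]
eef_rot: [-0.704, -0.064, 0.705, -0.063]
ft_force: [-1.2, 2.1, -1.7]
width: 0.0131
```

```bash
python3 -c "
from h import *
tq(3)"
```

```text
P [0.5306 0.1646 0.1572] T [ 0.3367  0.1485 -0.0088] F [-1.1148  0.7039 -2.0882] t 15.0333
```

>>> {"api": "drive_tool", "payload": {"motion": [[0,-0.3,0,0],[0,-0.6,0,0],[0,-0.9,0,0],[0,-1.0,0,0],[0,-1.0,0,0]]}}

```text
time: 15.45
ee_pos: [0.5295, 0.1722, 0.1571]
eef_rot: [-0.704, -0.062, 0.704, -0.064]
ft_force: [0.6, -6.6, -1.8]
width: 0.0128
```

```bash
python3 -c "
from h import *
tq(3)"
```

```text
P [0.5296 0.1721 0.1571] T [-1.9634 -0.3658 -0.0128] F [ 1.1813 -7.2884 -0.7768] t 15.6
```

>>> {"api": "drive_tool", "payload": {"motion": [[0,0.3,-0.03,0],[0,0.63,-0.03,0],[0,0.63,-0.03,0],[0.1,0.63,-0.03,0],[0.2,0.63,-0.03,0],[0.3,0.63,-0.03,0],[0.3,0.63,-0.03,0]]}}

```text
time: 16.18
ee_pos: [0.5304, 0.1684, 0.1541]
eef_rot: [-0.704, -0.064, 0.704, -0.064]
ft_force: [0.8, -0.7, -1.3]
width: 0.0128
```

```bash
python3 -c "
from h import *
tq(2)"
```

```text
P [0.5304 0.1684 0.1542] T [-0.048  -0.0812 -0.0515] F [ 0.758  -0.1975 -1.059 ] t 16.2833
```

>>> {"api": "drive_tool", "payload": {"motion": [[0.3,0,0,0],[0.6,0,0,0],[0.9,0,0,0],[1.2,0,0,0],[1.5,0,0,0],[1.75,0,0,0],[1.95,0,0,0],[1.95,0,0,0]]}}

```text
time: 16.95
ee_pos: [0.531, 0.1689, 0.136]
eef_rot: [0.705, 0.064, -0.704, 0.064]
ft_force: [-3.3, 0.1, 10.6]
width: 0.0129
```

```bash
python3 -c "
from ov import *
tq(2)
raw=np.ascontiguousarray(r.camera('scene')[:,:,::-1]); cv2.imwrite('pics/s6raw.png',raw)
ov(raw,'scene',238,140,36,36,16,'s6.png')
st()"
```

```text
P [0.531  0.1688 0.1361] T [-0.1194  0.641  -0.04  ] F [-2.0889  1.1631  9.6907] t 17.05
t 17.1 p [0.531  0.1688 0.1361] yawy -79.67 tilt 0.1 F [-1.5871 -0.264   9.0868] w 0.0128 q [ 0.1386  0.3097 -0.6204  1.7258  0.1942  1.1662 -1.9264]
```

View pics/s6.png

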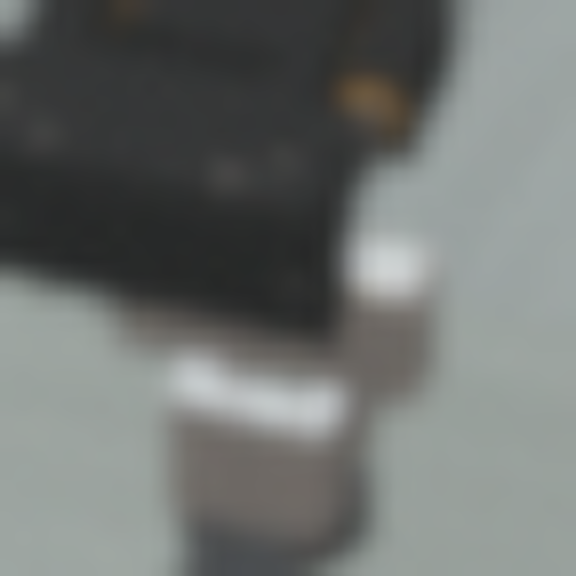

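>>> {"api": "drive_tool", "payload": {"motion": [[-0.05,0,0,-0.5],[-0.05,0,0,-1.4],[-0.05,0,0,-2.3],[-0.05,0,0,-3.2],[-0.05,0,0,-4.1],[-0.05,0,0,-5],[-0.05,0,0,-5.9],[-0.05,0,0,-6.8],[-0.05,0,0,-7.7],[-0.05,0,0,-8.6],[-0.05,0,0,-9.5],[-0.05,0,0,-10.4],[-0.05,0,0,-11.3],[-0.05,0,0,-12.2],[-0.05,0,0,-13.1],[-0.05,0,0,-14],[-0.05,0,0,-14.8],[-0.05,0,0,-15.4],[-0.05,0,0,-15.8],[-0.05,0,0,-16]]}}

```text
time: 18.77
ee_pos: [0.5317, 0.1695, 0.1362]
eef_rot: [0.499, 0.502, -0.497, 0.502]
ft_force: [2.9, 3.2, 1.6]
width: 0.0132
```

```bash
python3 -c "
from ov import *
tq(2)
im=r.camera('scene')
crop(im,180,90,130,150,4,'s7.png')
im=r.camera('top')
crop(im,150,130,160,130,5,'t7.png')
st()"
```

```text
P [0.5317 0.1695 0.1362] T [ 0.9748 -1.0231 -0.1012] F [3.1114 4.0118 1.0023] t 18.8667
t 18.97 p [0.5317 0.1695 0.1362] yawy 0.32 tilt 0.22 F [3.2853 4.4215 1.4352] w 0.0132 q [ 0.3112  0.3637 -0.8393  1.7171  0.289   1.1866 -0.5987]
```

View pics/s7.png

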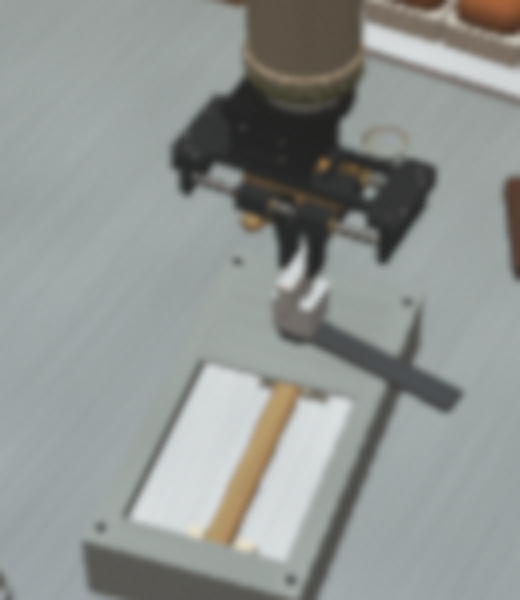

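View pics/t7.png

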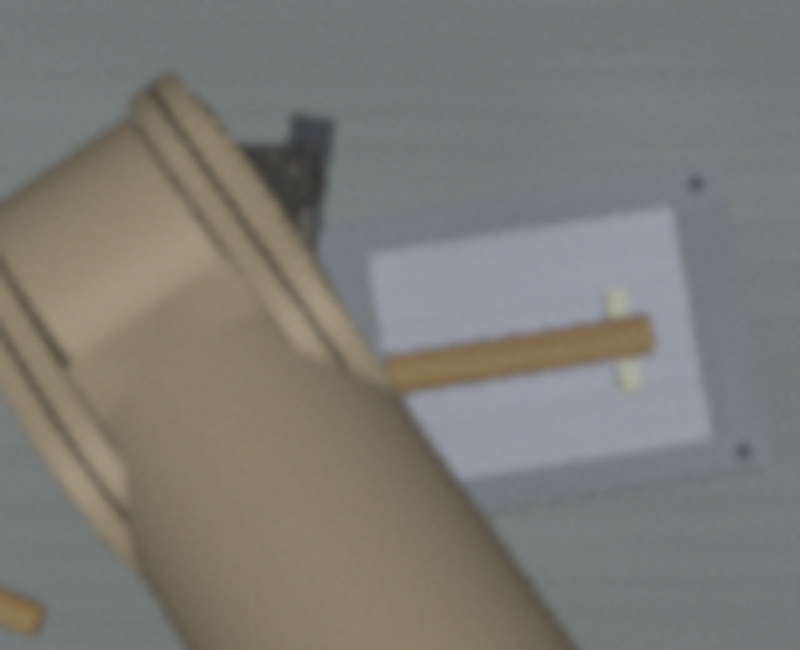

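>>> {"api": "drive_tool", "payload": {"motion": [[0.05,0,0,-0.5],[0.05,0,0,-0.9],[0.05,0,0,-1.2],[0.05,0,0,-1.2],[0.05,0,0,-1.2]]}}

```text
time: 19.38
ee_pos: [0.5317, 0.1696, 0.1361]
eef_rot: [0.473, 0.527, -0.47, 0.527]
ft_force: [2.5, 3.7, 5.3]
width: 0.0131
```

```bash
python3 -c "
from ov import *
tq(2)
st()
im=r.camera('scene'); cv2.imwrite('pics/s8raw.png',im[:,:,::-1])
print(proj('scene',[[.5311,.1690,.075],[.5311+.15,.1690,.075]]))
crop(im,235,140,70,60,10,'s8.png')
"
```

```text
P [0.5317 0.1696 0.1361] T [ 1.0702 -0.8167 -0.0654] F [2.1592 4.1665 5.9274] t 19.4833
t 19.48 p [0.5317 0.1696 0.1361] yawy 6.33 tilt 0.23 F [1.6385 4.051  5.9406] w 0.0131 q [ 0.3245  0.3694 -0.8573  1.7166  0.2982  1.1886 -0.5007]
[[254.4464 169.7636]
 [296.4806 185.6168]]
```

View pics/s8.png

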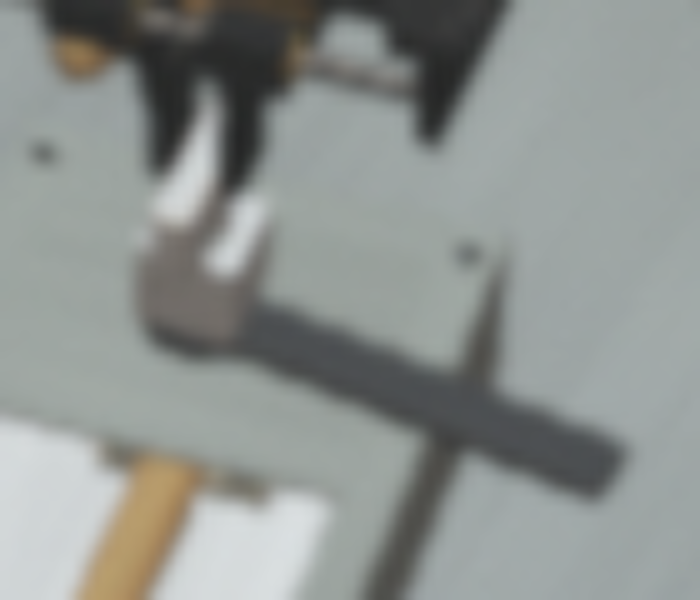

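>>> {"api": "drive_tool", "payload": {"motion": [[0,0,0,-0.4],[0,0,0,-0.8],[0,0,0,-1.0],[0,0,0,-1.0]]}}

```text
time: 19.87
ee_pos: [0.5317, 0.1699, 0.1361]
eef_rot: [0.449, 0.547, -0.446, 0.547]
ft_force: [2.4, 5.1, 5.2]
width: 0.0127
```

```bash
python3 -c "
from ov import *
tq(3)
st()
im=r.camera('scene'); cv2.imwrite('pics/s9raw.png',im[:,:,::-1])
crop(im,235,140,70,60,10,'s9.png')
"
```

```text
P [0.5317 0.1698 0.1361] T [ 1.2263 -0.7731 -0.2301] F [2.1056 4.9389 5.0185] t 20.0167
t 20.02 p [0.5317 0.1698 0.1361] yawy 11.32 tilt 0.24 F [1.9236 5.2226 4.2437] w 0.0129 q [ 0.3358  0.3743 -0.8725  1.716   0.3056  1.1905 -0.419 ]
```

View pics/s9.png

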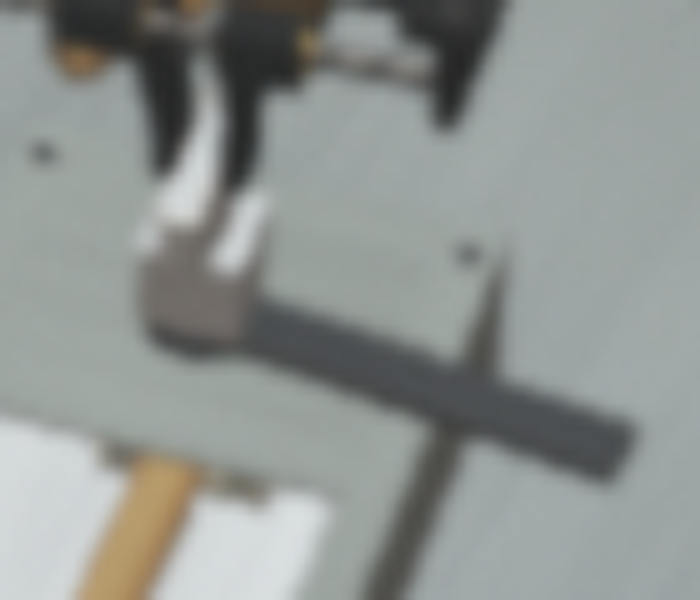

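>>> {"api": "drive_tool", "payload": {"motion": [[0,0,0,0.4],[0,0,0,0.4],[0,0,0,0.4],[0,0,0,0.4],[0,0,0,0.4],[-1,0,0,0.4],[-3,0,0,0.4],[-6,0,0,0.4],[-9,0,0,0.4],[-9,0,0,0.4]], "grip": 110}}

```text
time: 20.9
ee_pos: [0.5325, 0.1696, 0.2312]
eef_rot: [0.46, 0.537, -0.455, 0.541]
ft_force: [0.9, -0.4, -0.3]
width: 0.0491
```

```bash
python3 -c "
from ov import *
st()
im=r.camera('scene'); cv2.imwrite('pics/s10raw.png',im[:,:,::-1])
crop(im,180,60,130,190,3.1,'s10.png')
"
```

```text
t 20.9 p [0.5325 0.1696 0.2312] yawy 9.34 tilt 0.45 F [ 0.8946 -0.425  -0.304 ] w 0.0491 q [ 0.3627  0.2889 -0.8962  1.5955  0.2316  1.3605 -0.3973]
```

View pics/s10.png

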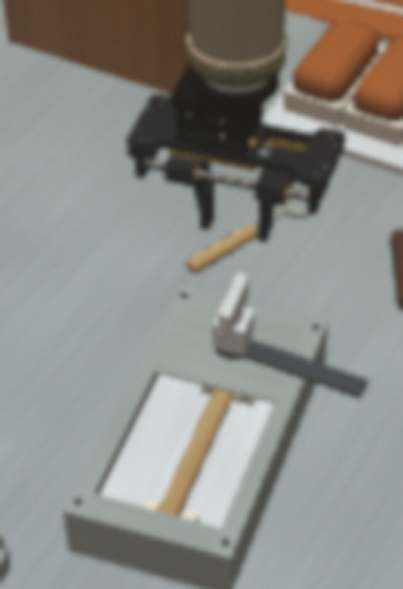

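```bash
python3 - <<'E'
from h import *
T=lambda p:uc(150,130,5,p)
a=onz("top",*T((652,333)),.024);b=onz("top",*T((395,374)),.024)
print(a,b,np.degrees(np.arctan2(*(a-b)[[1,0]])))
c=np.array([.5451,.0766]);d=np.radians(-81.4);e=np.array([np.cos(d),np.sin(d)]);f=np.array([-e[1],e[0]])
for p in(a,b): print("keep frame",(p[:2]-c)@e,(p[:2]-c)@f)
# scene check
S=lambda p:uc(180,60,3.1,p)
for p in((173,510),(219,393)):
    q=onz("scene",*S(p),.03); print("scene",(q[:2]-c)@e,(q[:2]-c)@f)
for X in(60,70,75): print(X,c+e*X/1000)
g=c+e*.070; goa([g[0],g[1],.17],8.6,2)
E
```

```text
[ 0.5629 -0.0389  0.024 ] [0.5409 0.1075 0.024 ] -81.44660813390968
keep frame 0.11688150438875872 0.00032918445517288647
keep frame -0.031164430593491266 0.0004496147267055595
scene 0.10429549561739729 0.0054455707087775595
scene -0.05802235683468463 -0.0020809309346207488
60 [0.5541 0.0173]
70 [0.5556 0.0074]
75 [0.5563 0.0024]
avg [0.5308 0.1682 0.2258] [0.0003 0.0002 0.0007] yaw 9.31 F [-0.1024 -0.2506 -0.5764] t 21.05
cmd [ 5.58 -0.16 16.27] 0.14
```

>>> {"api": "drive_tool", "payload": {"motion": [[0,0,3,0],[0,0,6,0.1],[0,-0.1,9,0.14],[1,-0.16,12,0.14],[3,-0.16,15,0.14],[6,-0.16,16.77,0.14],[9,-0.16,16.77,0.14],[11,-0.16,16.77,0.14],[11,-0.16,16.77,0.14],[11,-0.16,16.77,0.14]], "grip": 110, "force": 10}}

```text
time: 21.88
ee_pos: [0.555, 0.0025, 0.1139]
eef_rot: [0.46, 0.537, -0.461, 0.535]
ft_force: [0.3, -0.1, 0.3]
width: 0.0493
```

```bash
python3 - <<'E'
from h import *
goa([.5563,.0024,.029],8.6,3)
crop(r.camera("scene"),190,100,110,150,4,"s11.png")
E
```

```text
avg [0.5565 0.0029 0.1159] [0.0004 0.     0.0005] yaw 8.65 F [0.4956 0.2541 0.5871] t 22.0333
cmd [ 8.69 -0.05  0.04] 0.01
```

View pics/s11.png

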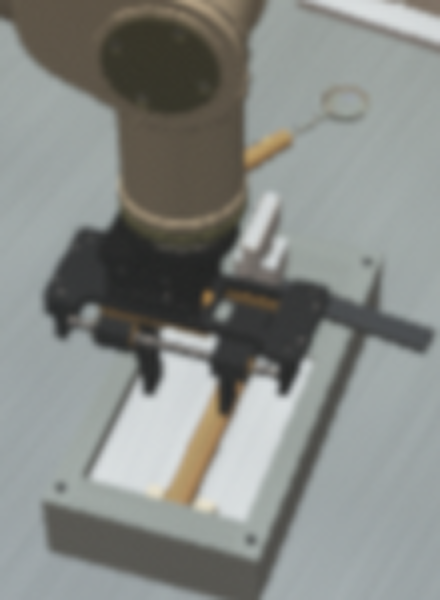

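>>> {"api": "drive_tool", "payload": {"motion": [[2,0,0,0],[4,0,0,0],[6,0,0,0],[7.2,0,0,0],[8,0,0,0],[8.4,0,0,0],[8.6,0,0,0],[8.6,0,0,0],[8.6,0,0,0]]}}

```text
time: 22.83
ee_pos: [0.5567, 0.0024, 0.0297]
eef_rot: [0.461, 0.536, -0.461, 0.536]
ft_force: [-0.7, 0.4, 0.9]
width: 0.0494
```

```bash
python3 - <<'E'
from h import *
tq(3)
crop(r.camera("scene"),190,100,110,150,4,"s12.png")
E
```

```text
P [0.5566 0.0024 0.0296] T [-0.0104 -0.1084 -0.0065] F [ 0.3314  0.255  -0.1925] t 22.9833
```

View pics/s12.png

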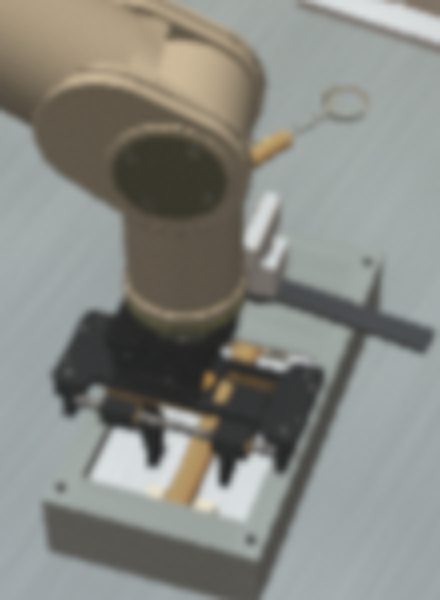

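No contact on the way down and the fingers straddle the pin, so I close gently.

>>> {"api": "drive_tool", "payload": {"motion": [[0,0,0,0],[0,0,0,0],[0,0,0,0],[0,0,0,0],[0,0,0,0],[0,0,0,0]], "grip": 255, "force": 10}}

```text
time: 23.53
ee_pos: [0.5562, 0.0024, 0.0289]
eef_rot: [0.461, 0.536, -0.461, 0.536]
ft_force: [0.3, 0.0, 0.1]
width: 0.0198
```

>>> {"api": "drive_tool", "payload": {"motion": [[-0.4,0,0,0],[-0.8,0,0,0],[-1.2,0,0,0],[-1.6,0,0,0],[-2,0,0,0],[-2,0,0,0]]}}

```text
time: 24.03
ee_pos: [0.5567, 0.0024, 0.0499]
eef_rot: [0.461, 0.536, -0.461, 0.537]
ft_force: [-0.2, 0.6, 0.4]
width: 0.0008
```

```bash
python3 - <<'E'
from h import *
tq(2)
crop(r.camera("scene"),190,100,110,150,4,"s13.png")
E
```

```text
P [0.5563 0.0023 0.0493] T [-0.0364 -0.0598 -0.0029] F [ 0.0146 -0.0411 -0.1559] t 24.1333
```

View pics/s13.png

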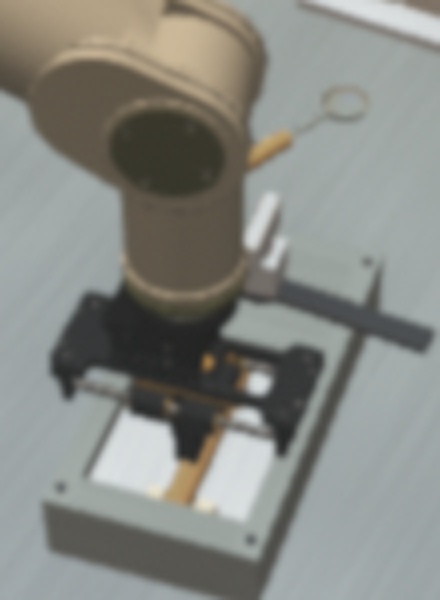

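>>> {"api": "drive_tool", "payload": {"motion": [[-3,0,0,0],[-6,0,0,0],[-9,0,0,0],[-12,0,0,0],[-12,0,0,0]], "grip": 110}}

```text
time: 24.6
ee_pos: [0.5587, 0.003, 0.1744]
eef_rot: [0.463, 0.534, -0.459, 0.538]
ft_force: [1.0, 0.5, -0.5]
width: 0.0264
```

```bash
python3 - <<'E'
from h import *
crop(r.camera("scene"),190,140,110,115,5,"s14.png")
crop(r.camera("top"),150,130,160,130,5,"t14.png")
E
```

```text
(no output)
```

View pics/s14.png

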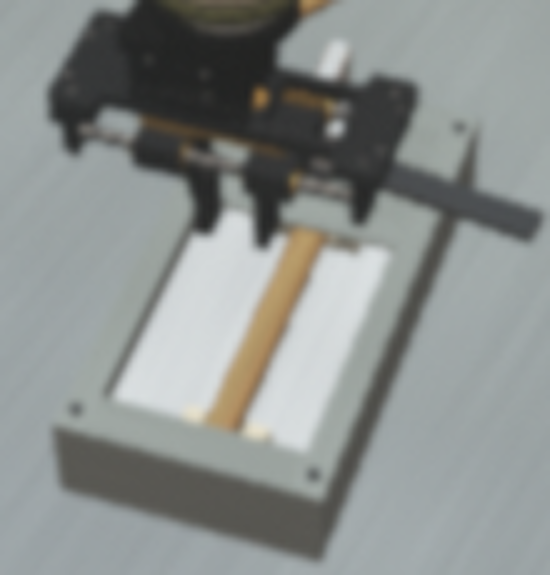

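View pics/t14.png

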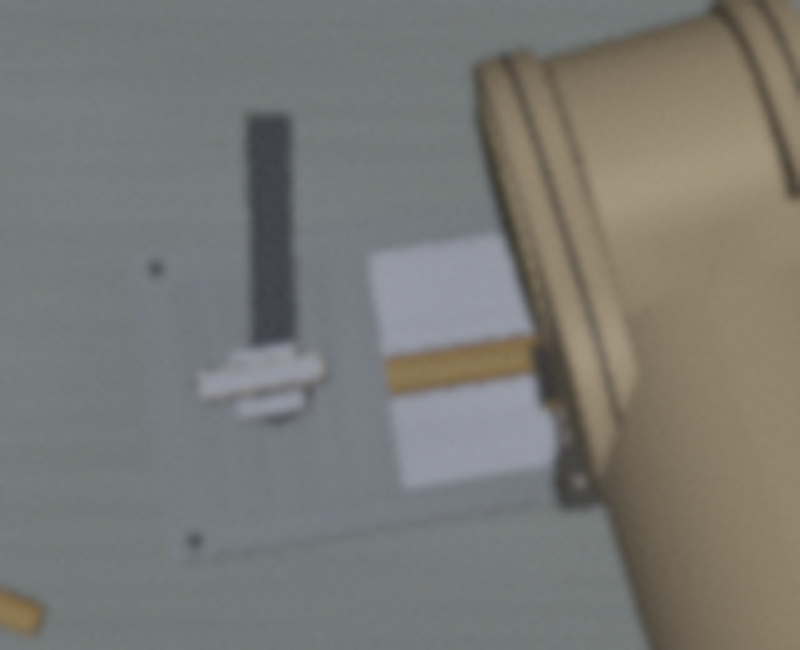

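```bash
python3 - <<'E'
from h import *
goa([.5563,.0024,.0245],8.6,4)
E
```

```text
avg [0.5555 0.0022 0.1678] [0.0002 0.     0.0004] yaw 8.6 F [-0.4191  0.0651  0.0625] t 24.9
cmd [14.33  0.11 -0.  ] 0.0
```

>>> {"api": "drive_tool", "payload": {"motion": [[3,0.05,0,0],[6,0.05,0,0],[9,0.05,0,0],[11,0.05,0,0],[12.5,0.05,0,0],[13.5,0.05,0,0],[14,0.05,0,0],[14.2,0.05,0,0],[14.2,0.05,0,0],[14.2,0.05,0,0]]}}

```text
time: 25.73
ee_pos: [0.5571, 0.0025, 0.0276]
eef_rot: [0.461, 0.536, -0.461, 0.536]
ft_force: [0.3, 0.2, 0.3]
width: 0.0494
```

```bash
python3 - <<'E'
from h import *
goa([.5563,.0024,.0245],8.6,3)
E
```

```text
avg [0.5571 0.0024 0.0277] [0. 0. 0.] yaw 8.6 F [ 0.0355 -0.4126  0.2148] t 25.8833
cmd [ 0.32 -0.08 -0.01] 0.0
```

>>> {"api": "drive_tool", "payload": {"motion": [[0.15,0,0,0],[0.3,0,0,0],[0.35,0,0,0],[0.35,0,0,0],[0.35,0,0,0]]}}

```text
time: 26.3
ee_pos: [0.5565, 0.0024, 0.0233]
eef_rot: [0.461, 0.536, -0.461, 0.536]
ft_force: [0.4, 1.0, -1.2]
width: 0.0495
```

>>> {"api": "drive_tool", "payload": {"motion": [[0,0,0,0],[0,0,0,0],[0,0,0,0],[0,0,0,0],[0,0,0,0],[0,0,0,0],[0,0,0,0]], "grip": 255, "force": 12}}

```text
time: 26.88
ee_pos: [0.5566, 0.0025, 0.0234]
eef_rot: [0.461, 0.536, -0.461, 0.536]
ft_force: [-0.7, -0.2, -0.0]
width: 0.0231
```

```bash
python3 - <<'E'
from h import *
tq(3);st()
E
```

```text
P [0.5566 0.0024 0.0234] T [-0.0278 -0.0808  0.0223] F [0.0981 0.0145 0.0486] t 27.0333
t 27.03 p [0.5566 0.0025 0.0233] yawy 8.61 tilt 0.0 F [ 0.0558 -0.0436  0.0026] w 0.0232 q [ 0.5207  0.4901 -0.7337  1.8135  0.3875  0.9868 -0.2223]
```

>>> {"api": "drive_tool", "payload": {"motion": [[-0.4,0,0,0],[-0.8,0,0,0],[-1.2,0,0,0],[-1.6,0,0,0],[-2,0,0,0],[-2.5,0,0,0],[-2.5,0,0,0]]}}

```text
time: 27.62
ee_pos: [0.5572, 0.0025, 0.0495]
eef_rot: [0.461, 0.536, -0.461, 0.537]
ft_force: [-0.4, -0.3, -0.8]
width: 0.0234
```

```bash
python3 - <<'E'
from h import *
tq(2);st()
crop(r.camera("scene"),190,140,110,115,5,"s15.png")
E
```

```text
P [0.5568 0.0024 0.0488] T [-0.0781 -0.1259 -0.0089] F [ 0.1321 -0.3197 -1.2878] t 27.7167
t 27.72 p [0.5567 0.0024 0.0486] yawy 8.6 tilt 0.03 F [-0.1875 -0.5229 -1.6175] w 0.0234 q [ 0.5369  0.4555 -0.7514  1.7973  0.3584  1.0294 -0.2015]
```

View pics/s15.png

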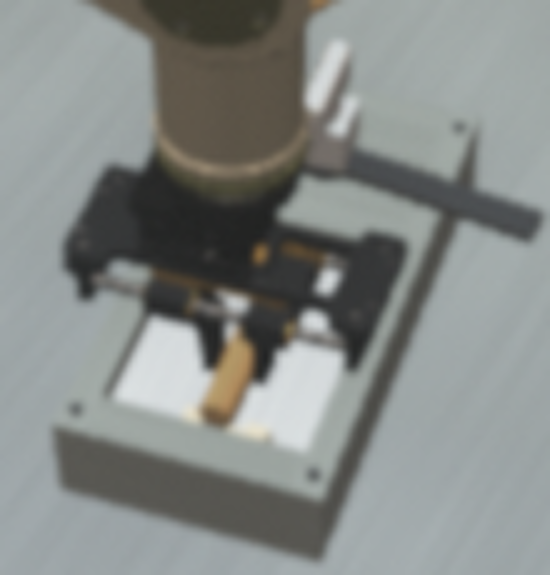

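>>> {"api": "drive_tool", "payload": {"motion": [[-0.4,0,0,0],[-0.8,0,0,0],[-1.2,0,0,0],[-1.6,0,0,0],[-2,0,0,0],[-2.4,0,0,0],[-2.4,0,0,0]]}}

```text
time: 28.35
ee_pos: [0.5571, 0.0025, 0.0734]
eef_rot: [0.461, 0.536, -0.461, 0.537]
ft_force: [-0.1, 0.1, -0.5]
width: 0.0231
```

```bash
python3 - <<'E'
from h import *
tq(2);st()
crop(r.camera("scene"),190,140,110,115,5,"s16.png")
E
```

```text
P [0.5568 0.0024 0.0727] T [-0.0484 -0.0934 -0.0058] F [ 0.4237 -0.0986 -0.7374] t 28.45
t 28.45 p [0.5567 0.0024 0.0725] yawy 8.61 tilt 0.03 F [ 0.9159 -0.3034 -0.8615] w 0.0226 q [ 0.5509  0.4244 -0.7661  1.7792  0.3317  1.071  -0.1822]
```

View pics/s16.png

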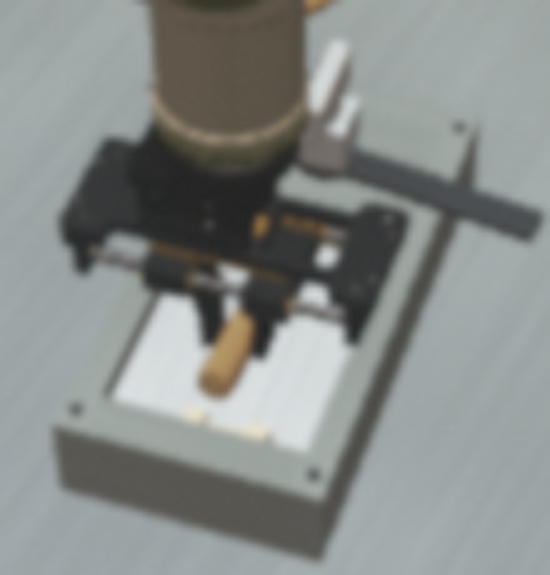

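>>> {"api": "drive_tool", "payload": {"motion": [[-0.4,0,0,0],[-0.8,0,0,0],[-1.2,0,0,0],[-1.6,0,0,0],[-2,0,0,0],[-2.4,0,0,0],[-2.4,0,0,0]]}}

```text
time: 29.08
ee_pos: [0.5571, 0.0025, 0.0973]
eef_rot: [0.461, 0.536, -0.461, 0.537]
ft_force: [-0.6, 0.2, -0.8]
width: 0.0231
```

```bash
python3 - <<'E'
from h import *
tq(2)
crop(r.camera("scene"),190,140,110,115,5,"s17.png")
E
```

```text
P [0.5568 0.0024 0.0967] T [-0.0643 -0.1689 -0.0126] F [-0.1175 -0.27   -0.2615] t 29.1833
```

View pics/s17.png

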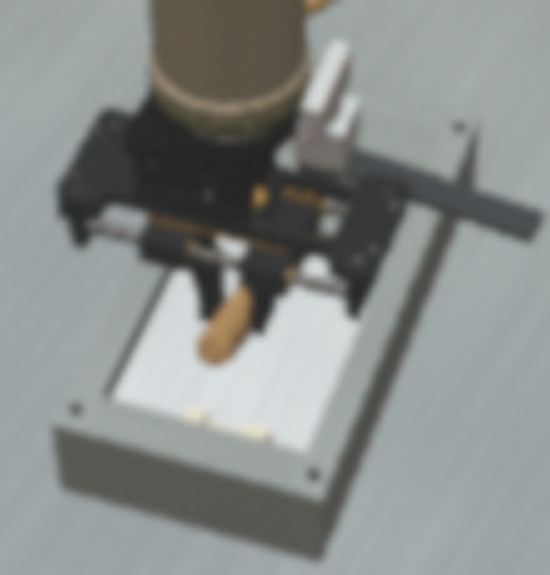

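>>> {"api": "drive_tool", "payload": {"motion": [[0,0,0.4,0],[0,0,0.8,0],[-0.1,0,1.2,0],[-0.25,0,1.6,0],[-0.4,0,2,0],[-0.55,0,2.4,0],[-0.7,0,2.8,0],[-0.85,0,3.2,0],[-1,0,3.6,0],[-1.15,0,4,0],[-1.3,0,4.4,0],[-1.3,0,4.4,0]]}}

```text
time: 30.23
ee_pos: [0.5634, -0.0422, 0.1096]
eef_rot: [0.461, 0.536, -0.461, 0.536]
ft_force: [0.5, 0.6, -1.1]
width: 0.0227
```

```bash
python3 - <<'E'
from h import *
tq(2)
crop(r.camera("scene"),190,140,110,115,5,"s18.png")
E
```

```text
P [ 0.5632 -0.0414  0.1094] T [-0.0332 -0.1372  0.0132] F [ 0.5652  0.0373 -1.3282] t 30.3333
```

View pics/s18.png

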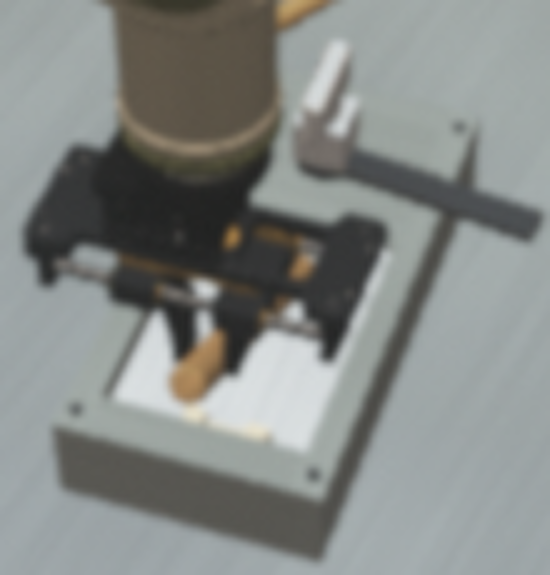

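>>> {"api": "drive_tool", "payload": {"motion": [[-0.15,0,0.4,0],[-0.3,0,0.8,0],[-0.45,0,1.2,0],[-0.6,0,1.6,0],[-0.75,0,2,0],[-0.9,0,2.4,0],[-1.05,0,2.8,0],[-1.2,0,3.2,0],[-1.35,0,3.6,0],[-1.5,0,4,0],[-1.7,0,4.4,0],[-1.7,0,4.4,0]]}}

```text
time: 31.38
ee_pos: [0.57, -0.0858, 0.1267]
eef_rot: [0.461, 0.536, -0.461, 0.536]
ft_force: [1.1, 0.2, -1.3]
width: 0.0228
```

```bash
python3 - <<'E'
from h import *
tq(2)
crop(r.camera("scene"),190,140,110,115,5,"s19.png")
crop(r.camera("top"),150,130,160,130,5,"t19.png")
E
```

```text
P [ 0.5699 -0.0849  0.1265] T [-0.0167 -0.1405 -0.0123] F [ 0.2252 -0.2653 -0.9725] t 31.4833
```

View pics/s19.png

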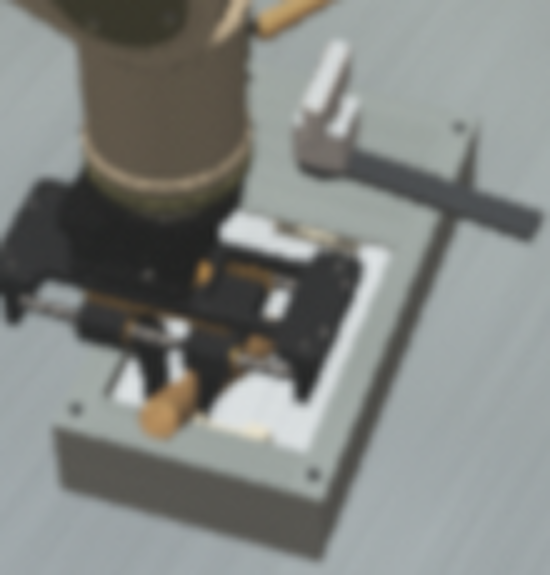

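View pics/t19.png

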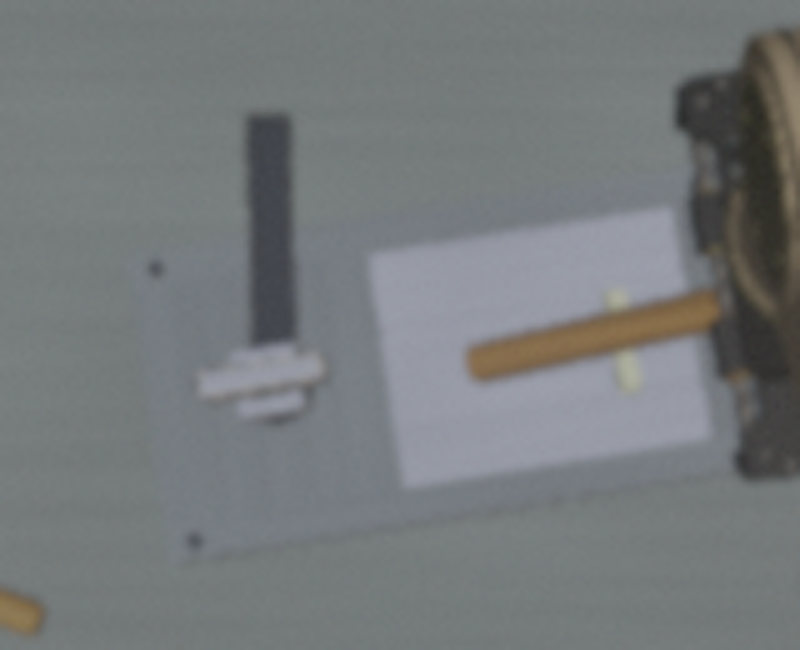

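>>> {"api": "drive_tool", "payload": {"motion": [[-0.7,0,0,0],[-1.6,0,0,0],[-2.8,0,0,0],[-4.2,0,0,0],[-5.8,0,0,0],[-7.4,0,0,0],[-9,0,0,0],[-10.6,0,0,0],[-12.2,0,0,0],[-13.8,0,0,0],[-15.4,0,0,0],[-17,0,0,0],[-18.4,0,0,0],[-19.4,0,0,0],[-20,0,0,0],[-20,0,0,0],[-20,0,0,0],[-20,0,0,0]], "grip": 255, "force": 20}}

```text
time: 33.08
ee_pos: [0.5694, -0.0846, 0.3256]
eef_rot: [0.461, 0.536, -0.461, 0.536]
ft_force: [0.2, -0.1, -1.1]
width: 0.0226
```

```bash
python3 - <<'E'
from h import *
tq(3);st()
i=r.camera("scene");cv2.imwrite("pics/s20.png",i[:,:,::-1])
i=r.camera("top");cv2.imwrite("pics/t20.png",i[:,:,::-1])
E
```

```text
P [ 0.5694 -0.0846  0.3256] T [-0.0679 -0.1231  0.0136] F [ 0.1211  0.0325 -0.9463] t 33.2333
t 33.23 p [ 0.5695 -0.0846  0.3256] yawy 8.61 tilt 0.06 F [-0.01    0.2564 -0.9136] w 0.0224 q [ 0.6976  0.2755 -0.7833  1.387   0.1929  1.5583  0.0812]
```

View pics/s20.png

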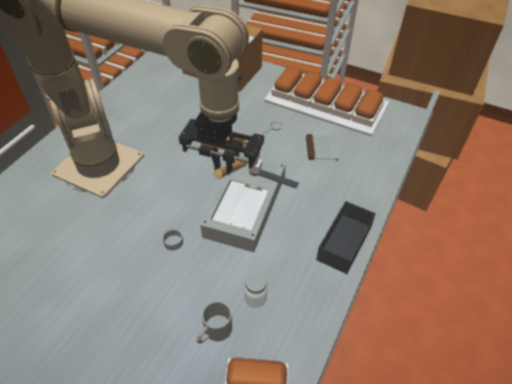

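View pics/t20.png

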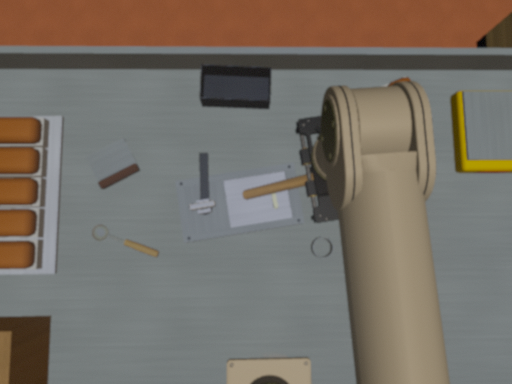

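>>> {"api": "drive_tool", "payload": {"motion": [[0,0,0,0],[0,0,0,0],[0,0,0,0],[0,0,0,0],[0,0,0,0],[0,0,0,0],[0,0,0,0],[0,0,0,0]]}}

```text
time: 34.0
ee_pos: [0.5697, -0.0846, 0.3263]
eef_rot: [0.461, 0.536, -0.461, 0.536]
ft_force: [-0.0, -1.2, -1.1]
width: 0.0224
```

```bash
python3 - <<'E'
from ov import *
tq(2)
i=np.ascontiguousarray(r.camera("top")[:,:,::-1]); o=cv2.imread("pics/t20.png")
print("pin-region change",np.abs(i[165:210,225:310].astype(int)-o[165:210,225:310]).mean(),np.abs(i[300:340,100:180].astype(int)-o[300:340,100:180]).mean())
ov(i,"top",170,140,160,110,5,"t21.png",key=(.5310,.1690,.076,8.5),sp=(.531,.169,1.7))
t=uc(0,0,1,(246,193));print([onz("top",*t,z).round(3) for z in(.2,.25,.3)])
b=cv2.imread("pics/s20.png"); ov(b,"scene",170,110,140,110,5,"s21.png",key=(.5310,.1690,.076,8.5))
E
```

```text
P [ 0.5697 -0.0845  0.3263] T [-0.0464 -0.119  -0.0378] F [ 0.0154  0.2067 -1.2254] t 34.1
pin-region change 1.0298039215686274 0.8264583333333333
[array([0.552, 0.058, 0.2  ]), array([0.546, 0.058, 0.25 ]), array([0.541, 0.059, 0.3  ])]
```

View pics/t21.png

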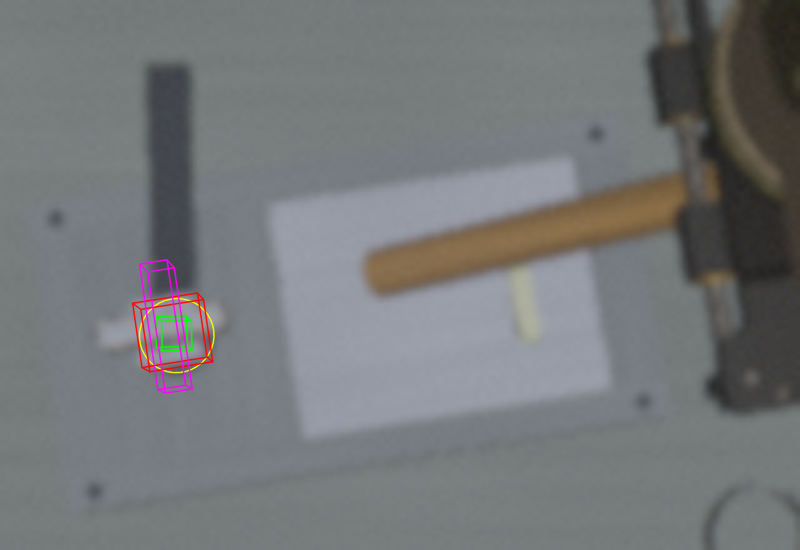

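View pics/s21.png

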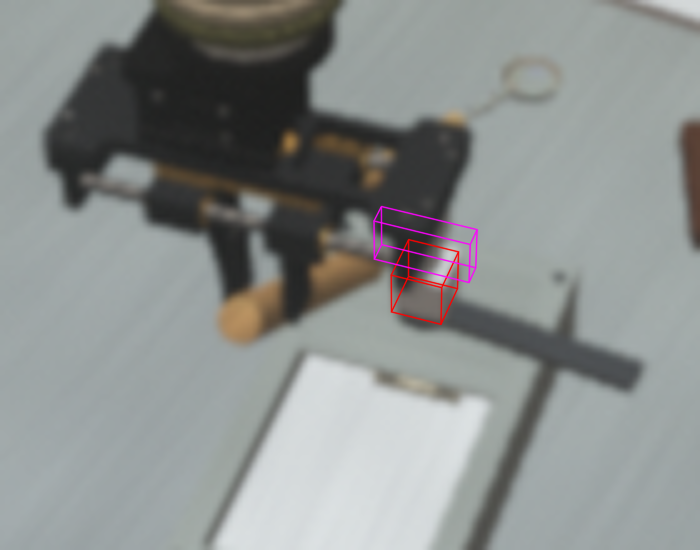

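```bash
python3 -c "
from bench import r
print(r.close_job())"
```

```text
the job is handed in; nothing more can be done
None
```

The job is done and handed in at about 34 s of the 62 s allowed. No verdict came back.

**Key and bar**
- The key first caught on the spindle's step. I felt for the sides of the spindle tip with light pushes, found the key about 1.4 mm off, re-centred it and it dropped fully down. The tool stood at 136.1 mm, against 136.4 mm expected.
- I turned it 91° counter-clockwise, until the tool's moment about the vertical rose to 0.23 N m, about twice the bar's friction. I took this as the stop.
- I then released the key. In the last top and scene pictures the bar is clear of the opening and the key's block lies where the seated model predicts, on the spindle.

**Pin**
- The first grip failed: I closed about 5 mm above the pin's axis and the fingers slid off over it. The pin did not move.
- The second grip, at axis height, held at a 23 mm opening. The pin tilted in the fingers as I raised it. I drew it out slantwise and then straight up, with no raised force during the lift.

**Last checks**
- The tool is at 326 mm. I estimate the tail at about 210 mm above the bench, and the nose is higher.
- The wrist force is about 1 N, close to the pin's own weight, so it appears to be touching nothing else.
- Two pictures about 0.9 s apart showed no pin movement beyond image noise.
- The cup, jar, cutter, spoon and scraper look unmoved in the pictures; I did not measure them.
- In the last top-view overlay I drew the key's cross-bar a quarter turn wrong. This was only an error in the drawing.

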